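# Sort two carved blocks and set the edge clamp

## Robot

A 6-joint arm with a two-finger parallel gripper is mounted at the origin on the work surface. World frame = base frame: x ahead of the robot, y to its left, z up, the work surface at z = 0. Lengths are in m, angles in rad, forces in N, time in s.
With the tool pointing down it reaches from about 0.35 to 0.775 m from the base axis. Payload 5.5 kg.
Tool frame: the origin (TCP) lies at the very end of the fingers, on their centre line; the grasp point (between the pads) lies 19 mm behind it; y points along the fingers, z is the direction in which the jaws open and shut, and the axes are right-handed (so a half turn about y gives the same grasp; the last joint's range is limited). The gripper opens to 85 mm and grips with 20 to 120 N. Pads are 22 mm wide; open, the fingers measure 114 mm over their backs; the gripper's body (76 mm by 85 mm) begins 54 mm behind the grasp point. The pads swing forward as they close: fully open they stand 13 mm farther back than shut.
Start: joints at [-1.431, 0.313, 0.046, 1.304, 0, 1.431], TCP at [0.159, -0.553, 0.204] pointing down, gripper open.
Joint ranges: [-2.76, 2.76], [-0.86, 1.69], [-1.03, 1.26], [-2.2, 2.34], [-1.47, 1.5], [-3.14, 3.14]. Speed limits (rad/s): [2.57, 2.57, 3.14, 3.14, 3.14, 3.14].

## Interface

Orientations are given as a unit quaternion [w, x, y, z].
In Python, from workcell import env gives the robot as it stands.
- The arm moves only by the shell command python3 -m inch 'ROWS' [OPENING] [FORCE]. ROWS is JSON, a list that holds one entry, the list of rows, each a list of 4 numbers: the shift along the tool's x, y, z in mm, then the turn about the tool's y in degrees. In form: [[[tx, ty, tz, spin], ...]]. A call has 1 to 10 rows; each row is the pose to reach, as a shift and turn from the pose commanded when the call began, along the tool's axes at that moment; what a row does not reach only later rows make up. A row lasts 1/10 s, in which the tool goes at most 50 mm and 8.59 degrees, less where a joint would pass 70% of its speed; a pose out of reach is approached as far as the arm can. A call with a gripper value outside its range is refused whole. OPENING is the finger opening in mm, from 0 to 85.4, set as the call begins (- or left out, the last holds). The fingers move at their own pace and stop on an object; FORCE is the grip in N (left out, the last holds). Time passes only in rows, so rows that repeat a pose let the fingers close. It gives the time, the measured TCP pose, the force and the opening at its end, in the units of the state.
- env.get_state(): the state, without advancing time (a new reading comes with each control period).
- env.read_camera(name): name is "scene" or "side" or "wrist"; returns the picture (480x640x3 uint8, blue, green, red); there is no depth.
- env.camera_model(name): a dict with "fx", "fy", "cx", "cy" (pixels), "distortion" ([k1, k2, p1, p2, k3] as OpenCV has them; the pictures are not rectified), "R" (3x3) and "t" (3): a world point X has camera coordinates R X + t; the wrist camera has in their place "mount" (4x4, takes a point from camera to tool coordinates, whose origin is the TCP and whose axes are the tool frame's). Camera axes: x right, y down, z forward; pixel columns grow to the right and rows downward; lengths in m; the calibration is good to about 2 mm. A picture is of the moment at which its call begins: read the wrist's pose just before it. camera_model takes no time and is no camera call.
- env.hand_in(): hands the job in, once; it reports no verdict.
The state is a dict: "clock": time; "joint_pos": joint angles; "qvel": joint speeds; "tau": joint torques, N m; "tcp_pos": TCP position; "orientation": TCP orientation; "wrist_force": force on the tool from outside, world axes, zero at the start; "ft_torque": the same for the moment, N m; "finger_gap": finger opening in m.
Only numpy, scipy, OpenCV 4.12 (cv2) and the standard library are available. Lean on these libraries where they do the work, as an engineer would, in place of code of your own. Each camera call takes 0.05 s, during which the arm holds its last target.

## Task

First sort the two carved wooden blocks: lay the one with the round steel tag down into the nest of the steel carving fixture, and the one with the long bar-shaped tag flat in the plywood reject tray. Then turn the fixture's thumbscrew clockwise until it seats, back it off a quarter turn so the block keeps a little play, and finish there still holding the thumbscrew in the gripper. Leave the other things on the bench where they are.

Things in the scene. Friction and masses are not known exactly. Their poses are not given: they have to be found in the camera images.
- good_center (a point): Centre (half-way up) of the block with the round tag: loose light-wood block, 90 mm long (its x), 46 wide (y), 44 high (z up), about 120 g, standing on the bench. On top a small flower carved in low relief (5 mm at most) and, near its +x end, a flat round dark steel tag 26 mm across.
- bad_center (a point): Centre (half-way up) of the block with the bar tag: same size, wood and axes as the other block, but its flower lacks petals and the dark steel tag near its +x end is a bar 36 x 8 mm lying across the block.
- nest (a point): Centre of the nest's floor, 12 mm above the bench, in the fixed steel fixture. z up, x along the nest towards the thumbscrew. The block lies in it with its length along x, either way round. At -x a stop, its face 50 mm from here and 10 mm high, then leaning outwards as a lead-in to 22 mm above the floor. Along both sides low ridges 8 mm high, 52 mm apart; the fingers must stay above these.
- jaw_face (a point): Foot of the moving jaw's face that closes the nest at its +x end; 10 mm high, then a lead-in leaning outwards like the stop's. The face is 52 mm from the nest's centre at screw angle 0 and comes 4 mm nearer per rad, so the nest is 98 mm long or more as it starts, and 90.8 mm when the screw is seated.
- screw_grip (a point): Centre of the thumbscrew's steel wing, on its vertical axis, 79 mm above the bench, 115 mm from the nest's centre along the nest's +x. Wing: flat upright bar 42 mm long (x of this point, turns with it), 10 thick (y), 32 high; grip it across its thickness from above. Below the wing a 10 mm stem, then 26 mm below this point a collar 24 mm across, then the housing. It does not rise or sink.
- screw (a joint): Thumbscrew angle, rad; grows clockwise seen from above (tightening). 0 = fully out, 2.8 = seated at a hard stop; starts at 0.2 to 1.0. At 0 the wing lies along the nest's x, at q it is turned q clockwise from that. Friction about 0.1 N m; it stays where it is left. A quarter turn is 1.57.
- tray: Plywood reject tray, fixed, open on top; 150 (x) by 170 (y) by 24 mm high, walls and floor 5 mm; origin at the centre of its underside on the bench, z up.
- wax_tin: Bystander, to be left alone: flat round aluminium tin, 66 mm across, 36 mm high, standing between the screw and the tray.
- chisel: Bystander, to be left alone: wood-handled carving chisel, 250 mm long, lying beyond the work.
- offcut: Bystander, to be left alone: light wooden offcut 90 x 32 x 22 mm, on the robot's side of the fixture.
- bench_brush: Bystander, to be left alone: hand brush, lying to the robot's right of the work.
- whetstone: Bystander, to be left alone: grey sharpening stone 50 x 150 x 24 mm, lying beyond the work.
- pencil_cup: Bystander, to be left alone: white cup, 76 mm across, 95 mm high, standing far to the left.
Not all that is in view belongs to the job. Leave any blue look-alike of the tray alone.

How it is judged:
By the outcome, as a careful person would: the job done as asked, in the order asked, and still so for the second after the job is handed in, while the arm keeps its last pose, push and grip.
It also fails if it takes over 70 s, if anything falls off the work surface, if the arm or the gripper's body presses on something with over 40 N, if the wrist force passes 120 N, or if a joint passes its speed limit or range.

## Working session

There is one attempt and no reset: what is moved stays moved. The work goes in short steps, Python scripts to look and compute and a shell command to move; the robot and the scene stay as the last step left them, time stands still between calls to the robot, and variables do not carry over. Pictures are saved under pics/ and viewed, and the job is handed in when it is done.

```bash
ls; mkdir -p pics
python3 - <<'E'
from workcell import env
import cv2
s=env.get_state(); print(s)
for n in ["scene","side","wrist"]:
    cv2.imwrite(f"pics/{n}0.png",env.read_camera(n)); print(n,env.camera_model(n))
E
```

```text
pics
{'clock': 0.0, 'joint_pos': array([-1.43062362e+00,  3.14004955e-01,  4.49879410e-02,  1.30360150e+00,
       -2.30981882e-05,  1.43118813e+00]), 'qvel': array([8.03154170e-05, 7.16042046e-05, 1.65195721e-04, 6.04090033e-04,
       8.60923134e-04, 7.79367255e-04]), 'tau': array([ 1.75484682e-03, -4.80628502e+01,  2.98532689e+01,  1.92641595e-02,
        1.52001762e-04,  1.99022742e-05]), 'tcp_pos': array([ 0.15868351, -0.55208946,  0.20270999]), 'orientation': array([ 0.0985868 , -0.09860349,  0.7008432 , -0.69955472]), 'wrist_force': array([ 0.22269674,  0.1806981 , -0.57605081]), 'ft_torque': array([ 0.02307598, -0.00302131,  0.01968328]), 'finger_gap': 0.08539657044278333}
scene {'fx': 530.1866499173925, 'fy': 530.1866499173925, 'cx': 325.088564793774, 'cy': 239.15833452733543, 'distortion': array([-0.08571192,  0.        ,  0.        ,  0.        ,  0.        ]), 'R': array([[ 0.85937607,  0.51133967,  0.00212567],
       [ 0.40682417, -0.68119328, -0.60866231],
       [-0.30978519,  0.52393459, -0.79342654]]), 't': array([-0.40016515, -0.16243779,  1.60152149])}
side {'fx':
[... 224 characters left out ...]
-0.00148316],
       [-0.06126203,  0.6316153 , -0.77285773],
       [ 0.07693748, -0.76902009, -0.63457759]]), 't': array([0.50358546, 0.09682844, 1.31225413])}
wrist {'fx': 430.96306282033567, 'fy': 430.96306282033567, 'cx': 322.1369168008334, 'cy': 239.24763798746096, 'distortion': array([-0.042863,  0.      ,  0.      ,  0.      ,  0.      ]), 'mount': array([[ 5.99825366e-04,  9.54059302e-01,  2.99617237e-01,
        -7.77488042e-02],
       [-2.44553838e-04, -2.99617142e-01,  9.54059489e-01,
        -1.70218001e-01],
       [ 9.99999790e-01, -6.45541627e-04,  5.36009022e-05,
        -2.61918599e-05],
       [ 0.00000000e+00,  0.00000000e+00,  0.00000000e+00,
         1.00000000e+00]])}
```

View pics/scene0.png

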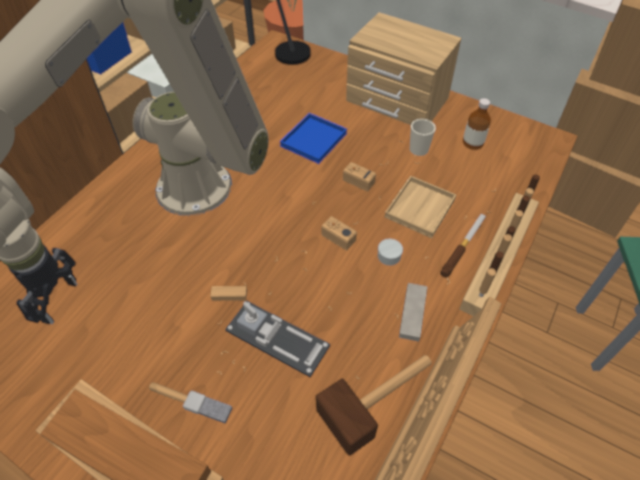

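View pics/side0.png

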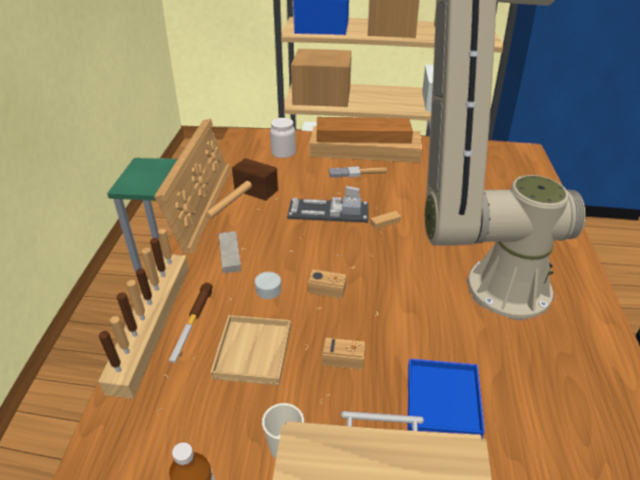

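View pics/wrist0.png

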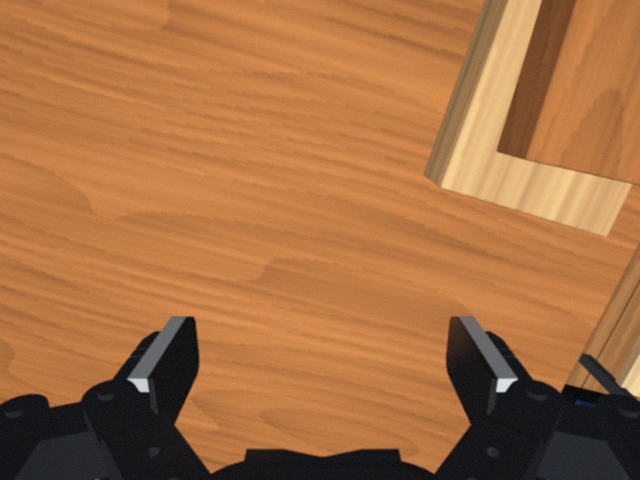

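```bash
cat > h.py <<'E'
import numpy as np, cv2
from workcell import env
from scipy.spatial.transform import Rotation as Ro
def rot(q): return Ro.from_quat([q[1],q[2],q[3],q[0]]).as_matrix()
def cam(n,s=None):
    m=env.camera_model(n)
    K=np.array([[m['fx'],0,m['cx']],[0,m['fy'],m['cy']],[0,0,1]])
    if n=='wrist':
        s=s or env.get_state()
        T=np.eye(4);T[:3,:3]=rot(s['orientation']);T[:3,3]=s['tcp_pos']
        W=np.linalg.inv(T@np.array(m['mount'])); R,t=W[:3,:3],W[:3,3]
    else: R,t=np.array(m['R']),np.array(m['t'])
    return K,np.array(m['distortion']),R,t
def ray(c,uv):
    K,D,R,t=c
    p=cv2.undistortPoints(np.array(uv,float).reshape(-1,1,2),K,D).reshape(-1,2)
    d=np.c_[p,np.ones(len(p))]@R
    return -R.T@t,d
def plane(c,uv,z):
    o,d=ray(c,uv); return o+d*((z-o[2])/d[:,2])[:,None]
def proj(c,X):
    K,D,R,t=c
    return cv2.projectPoints(np.array(X,float).reshape(-1,3),cv2.Rodrigues(R)[0],t,K,D)[0].reshape(-1,2)
def tri(c1,u1,c2,u2):
    o1,d1=ray(c1,u1);o2,d2=ray(c2,u2);out=[]
    for a,b in zip(d1,d2):
        A=np.c_[a,-b];l=np.linalg.lstsq(A,o2-o1,rcond=None)[0]
        out.append((o1+a*l[0]+o2+b*l[1])/2)
    return np.array(out)
E
python3 - <<'E'
import cv2
s=cv2.imread('pics/scene0.png');d=cv2.imread('pics/side0.png')
cv2.imwrite('pics/c1.png',cv2.resize(s[150:290,310:470],None,fx=5,fy=5,interpolation=cv2.INTER_CUBIC)[:600])
cv2.imwrite('pics/c2.png',cv2.resize(s[275:380,200:350],None,fx=5,fy=5,interpolation=cv2.INTER_CUBIC))
cv2.imwrite('pics/c3.png',cv2.resize(d[170:290,240:400],None,fx=5,fy=5,interpolation=cv2.INTER_CUBIC))
cv2.imwrite('pics/c4.png',cv2.resize(d[260:380,210:370],None,fx=5,fy=5,interpolation=cv2.INTER_CUBIC))
E
```

```text
(no output)
```

View pics/c1.png

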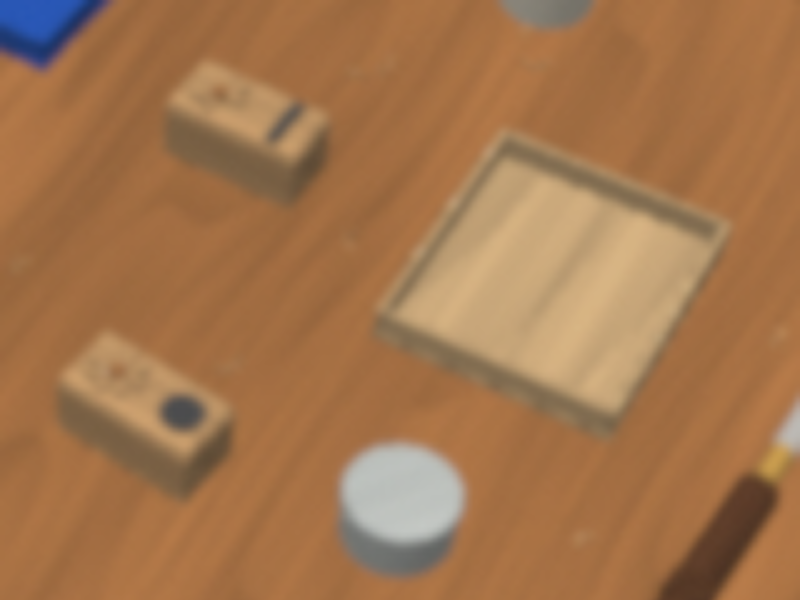

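View pics/c2.png

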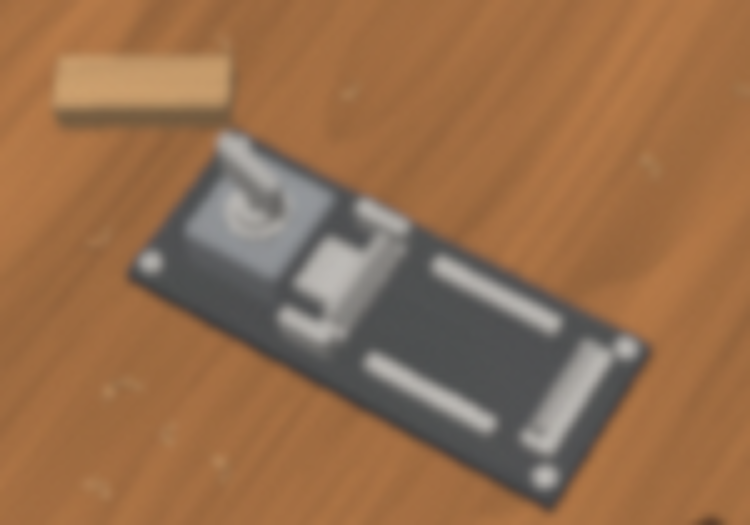

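View pics/c3.png

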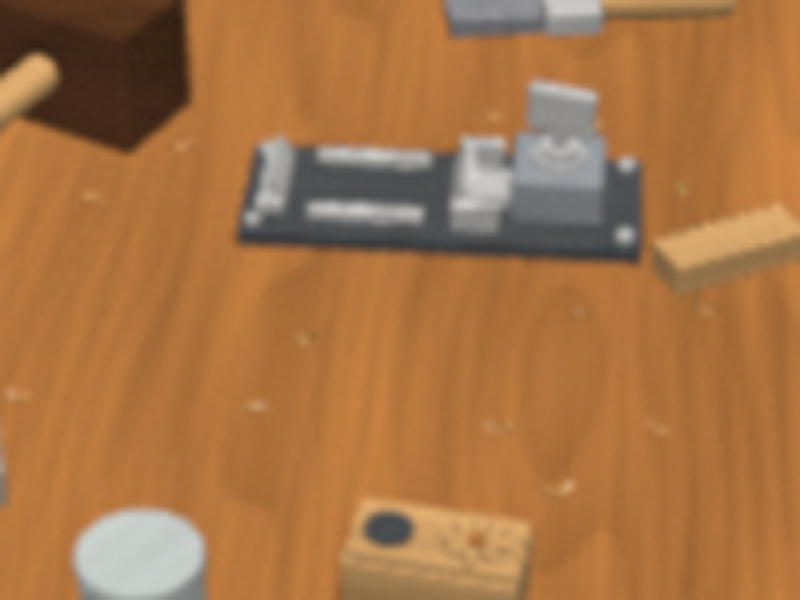

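View pics/c4.png

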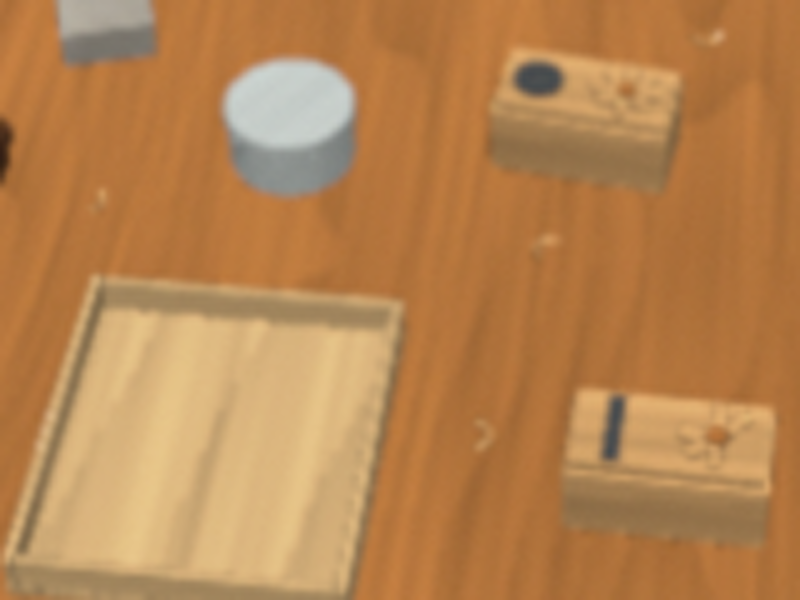

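Run:
```python
from h import *
S=cam('scene');D=cam('side')
f=lambda pts,ox,oy:(np.array(pts,float)+.5)/5-.5+[ox,oy]
def show(n,c,pts,o,z):
    P=plane(c,f(pts,*o),z)*1000; print(n,P[:,:2].round(0).tolist(),P[:,:2].mean(0).round(1))
A,B,C,E_=(310,150),(200,275),(240,170),(210,260)
show('good s',S,[(110,333),(60,378),(180,457),(232,412)],A,.044)
show('good d',D,[(513,50),(682,72),(668,135),(495,118)],E_,.044)
show('bad s',S,[(207,60),(168,100),(290,160),(328,115)],A,.044)
show('bad d',D,[(577,390),(773,408),(768,482),(565,462)],E_,.044)
show('tag good s',S,[(183,412)],A,.044);show('tag good d',D,[(539,79)],E_,.044)
show('bar s',S,[(285,122)],A,.044);show('bar d',D,[(614,428)],E_,.044)
show('tray s',S,[(508,130),(380,312),(610,425),(728,225)],A,.024)
show('tray d',D,[(95,280),(402,300),(347,600),(8,560)],E_,.024)
show('ridge s',S,[(435,262),(560,322),(493,425),(368,362)],B,.020)
show('ridge d',D,[(318,157),(430,162),(424,214),(308,210)],C,.020)
show('tin s',S,[(402,495)],A,.036);show('tin d',D,[(290,105)],E_,.036)
show('wing top s',S,[(222,140),(278,203)],B,.095)
show('wing top d',D,[(530,83),(597,94)],C,.095)
show('stop top s',S,[(600,345),(538,445)],B,.034)
show('stop top d',D,[(275,145),(270,205)],C,.034)
show('offcut s',S,[(60,55),(230,55),(230,108),(57,108)],B,.022)
```

```text
good s [[440.0, 78.0], [433.0, 37.0], [516.0, 23.0], [525.0, 64.0]] [478.3  50.6]
good d [[518.0, 29.0], [431.0, 38.0], [435.0, 84.0], [521.0, 81.0]] [476.2  58. ]
bad s [[381.0, 295.0], [378.0, 253.0], [464.0, 247.0], [466.0, 291.0]] [422.2 271.6]
bad d [[465.0, 252.0], [378.0, 254.0], [379.0, 296.0], [467.0, 293.0]] [422.4 274. ]
tag good s [[502.0, 51.0]] [502.1  50.6]
tag good d [[502.0, 50.0]] [502.3  49.9]
bar s [[447.0, 273.0]] [446.6 272.9]
bar d [[447.0, 272.0]] [447.2 272.3]
tray s [[557.0, 355.0], [556.0, 185.0], [702.0, 178.0], [702.0, 351.0]] [629.1 267.3]
tray d [[700.0, 190.0], [553.0, 188.0], [552.0, 360.0], [700.0, 356.0]] [626.5 273.4]
ridge s [[513.0, -264.0], [583.0, -260.0], [584.0, -322.0], [515.0, -325.0]] [ 548.9 -292.8]
ridge d [[583.0, -314.0], [513.0, -315.0], [512.0, -259.0], [582.0, -256.0]] [ 547.4 -286. ]
tin s [[627.0, 67.0]] [627.3  67. ]
tin d [[626.0, 73.0]] [625.7  72.7]
wing top s [[418.0, -293.0], [460.0, -307.0]] [ 438.8 -300. ]
wing top d [[452.0, -293.0], [412.0, -285.0]] [ 432.3 -289.2]
stop top s [[609.0, -267.0], [611.0, -325.0]] [ 610.  -295.7]
stop top d [[608.0, -304.0], [602.0, -240.0]] [ 605.2 -271.7]
offcut s [[283.0, -264.0], [358.0, -219.0], [377.0, -245.0], [302.0, -290.0]] [ 330.1 -254.8]
```

```bash
cat >> h.py <<'E'
def goal(x,y,z,ang,s=None):
    """world target mm; ang = world direction (deg) of tool z (mod 180)"""
    s=s or env.get_state(); R=rot(s['orientation']); p=s['tcp_pos']*1000
    t=R.T@(np.array([x,y,z])-p)
    cur=np.degrees(np.arctan2(R[1,2],R[0,2]))
    d=(ang-cur+90)%180-90
    print('clk %.2f'%s['clock'],'tcp',p.round(1),'zang %.1f'%cur,'tilt',R[2].round(4),'xy-j',s['joint_pos'].round(3),'gap %.1f'%(s['finger_gap']*1000),'F',s['wrist_force'].round(1))
    print('shift',t.round(1),'spin(cw+) %.1f'%(-d))
E
python3 -c "
from h import *
goal(478,52,180,81)"
```

```text
clk 0.15 tcp [ 158.7 -552.2  202.9] zang -74.0 tilt [-2.0e-04 -1.0e+00 -1.4e-03] xy-j [-1.431  0.314  0.045  1.304 -0.     1.431] gap 85.1 F [-0.   0.4 -0.1]
shift [-473.7   23.7 -492.5] spin(cw+) 25.0
```

```bash
python3 -m inch '[[[-474,24,-492,25],[-474,24,-492,25],[-474,24,-492,25],[-474,24,-492,25],[-474,24,-492,25],[-474,24,-492,25],[-474,24,-492,25],[-474,24,-492,25],[-474,24,-492,25],[-474,24,-492,25]]]' 85
```

```text
clock: 1.15
tcp_pos: [0.3931, -0.1091, 0.1861]
orientation: [0.055, -0.056, -0.705, 0.705]
wrist_force: [1.3, 0.1, -0.6]
finger_gap: 0.0849
```

```bash
python3 -c "
from h import *
goal(478,52,180,81)"
```

```text
clk 1.15 tcp [ 393.1 -109.1  186.1] zang -99.0 tilt [-6.e-04 -1.e+00  3.e-04] xy-j [-0.468 -0.004 -0.376  1.198 -0.     2.83 ] gap 84.9 F [ 1.3  0.1 -0.6]
shift [ -58.7    6.1 -172.4] spin(cw+) 0.0
```

```bash
python3 -m inch '[[[-40,6,-160,-9],[-40,6,-160,-17],[-40,6,-160,-26],[-40,6,-160,-34],[-40,6,-160,-43],[-40,6,-160,-51],[-40,6,-160,-60],[-40,6,-160,-68],[-40,6,-160,-77],[-40,6,-160,-85]]]'; python3 -c "
from h import *
goal(478,52,180,81)"
```

```text
clock: 2.15
tcp_pos: [0.4568, 0.0408, 0.1797]
orientation: [0.437, -0.437, 0.556, -0.556]
wrist_force: [-0.2, 0.2, -0.4]
finger_gap: 0.0848
clk 2.15 tcp [456.8  40.8 179.7] zang -13.6 tilt [ 2.e-04 -1.e+00 -6.e-04] xy-j [-0.086  0.099 -0.283  1.189 -0.     1.722] gap 84.8 F [-0.2  0.2 -0.4]
shift [-15.9  -0.3  18. ] spin(cw+) 85.4
```

```bash
python3 -m inch '[[[-16,0,18,-9],[-16,0,18,-17],[-16,0,18,-26],[-16,0,18,-34],[-16,0,18,-43],[-16,0,18,-51],[-16,0,18,-60],[-16,0,18,-68],[-16,0,18,-77],[-16,0,18,-85]]]'; python3 -m inch '[[[0,0,0,-8],[0,0,0,-9.5],[0,0,0,-9.5],[0,0,0,-9.5]]]'; python3 -c "
from h import *
goal(478,52,180,81)
s=env.get_state();cv2.imwrite('pics/w1.png',env.read_camera('wrist'));np.save('w1.npy',s,allow_pickle=True)"
```

```text
clock: 3.15
tcp_pos: [0.4781, 0.0519, 0.1797]
orientation: [-0.698, 0.698, -0.115, 0.114]
wrist_force: [-0.3, -1.1, 0.4]
finger_gap: 0.0851
clock: 3.55
tcp_pos: [0.4783, 0.0519, 0.1799]
orientation: [-0.705, 0.705, -0.059, 0.059]
wrist_force: [0.2, -0.3, 0.5]
finger_gap: 0.0848
clk 3.55 tcp [478.3  51.9 179.9] zang 80.4 tilt [-2.e-04 -1.e+00 -1.e-04] xy-j [-0.059  0.141 -0.233  1.196 -0.     0.109] gap 84.8 F [ 0.2 -0.3  0.5]
shift [-0.3 -0.1  0. ] spin(cw+) -0.6
```

View pics/w1.png

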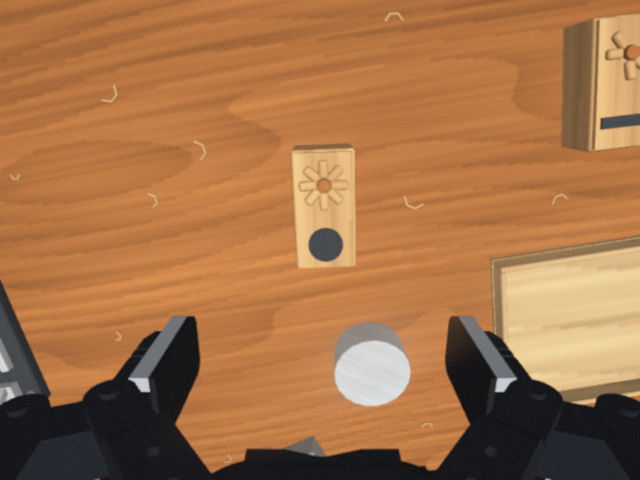

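```bash
cat > blk.py <<'E'
from h import *
import sys
def blk(img,s,box,z,thr=None):
    c=cam('wrist',s); x0,y0,x1,y1=box
    hsv=cv2.cvtColor(img,cv2.COLOR_BGR2HSV)[y0:y1,x0:x1]
    m=((hsv[...,1]<135)&(hsv[...,2]>150)).astype(np.uint8)
    m=cv2.morphologyEx(m,cv2.MORPH_CLOSE,np.ones((9,9)))
    k=max(cv2.findContours(m,0,2)[0],key=cv2.contourArea); k=cv2.convexHull(k)
    P=plane(c,k.reshape(-1,2)+[x0,y0],z)[:,:2]*1000
    r=cv2.minAreaRect(P.astype(np.float32)); print('rect',r); return r
if __name__=='__main__':
    n=sys.argv[1]; s=np.load(n+'.npy',allow_pickle=True).item()
    img=cv2.imread(f'pics/{n}.png')
    c=cam('wrist',s)
    hsv=cv2.cvtColor(img,cv2.COLOR_BGR2HSV)
    box=list(map(int,sys.argv[2].split(',')))
    blk(img,s,box,float(sys.argv[3]))
E
python3 blk.py w1 270,135,380,290 .044
python3 - <<'E'
from h import *
s=np.load('w1.npy',allow_pickle=True).item();img=cv2.imread('pics/w1.png');c=cam('wrist',s)
print(plane(c,[(293,152),(355,149),(356,266),(298,268),(326,245),(324,186)],.044).round(4)[:,:2])
h=cv2.cvtColor(img,cv2.COLOR_BGR2HSV)
print(h[210,310],h[210,270],h[148,320],h[260,345],h[320,600])
E
```

```text
rect ((476.67413330078125, 54.134300231933594), (44.868629455566406, 88.82231140136719), 82.44196319580078)
[[0.432  0.0395]
 [0.4372 0.0826]
 [0.524  0.0707]
 [0.5182 0.0269]
 [0.5036 0.051 ]
 [0.4594 0.0569]]
[ 17 116 231] [ 14 162 192] [ 15 124 144] [ 17 112 230] [ 18  99 213]
```

```bash
python3 -c "
from h import *
goal(477.2,54.5,13,82.4)"
```

```text
clk 3.60 tcp [478.4  51.9 180. ] zang 80.4 tilt [-1.e-04 -1.e+00 -1.e-04] xy-j [-0.059  0.141 -0.233  1.196 -0.     0.108] gap 84.7 F [-0.9 -0.8  0.5]
shift [ -1.6 167.    2.4] spin(cw+) -2.0
```

```bash
python3 -m inch '[[[-1.6,20,2.4,-2],[-1.6,70,2.4,-2],[-1.6,115,2.4,-2],[-1.6,150,2.4,-2],[-1.6,166,2.4,-2],[-1.6,166,2.4,-2]]]'; python3 -c "
from h import *
goal(477.2,54.5,13,82.4)"
```

```text
clock: 4.2
tcp_pos: [0.4746, 0.0546, 0.0115]
orientation: [-0.706, 0.706, -0.048, 0.044]
wrist_force: [0.1, -0.4, 0.7]
finger_gap: 0.0854
clk 4.20 tcp [474.6  54.6  11.5] zang 82.5 tilt [-5.6e-03 -1.0e+00 -5.0e-04] xy-j [-0.054  0.284 -0.504  0.789 -0.     0.078] gap 85.4 F [ 0.1 -0.4  0.7]
shift [ 2.6 -1.5  0.2] spin(cw+) 0.1
```

```bash
python3 -m inch '[[[0,0,0,0],[0,0,0,0],[0,0,0,0],[0,0,0,0],[0,0,0,0],[0,0,0,0]]]' 30 50; python3 -c "
from h import *
goal(477.2,54.5,13,82.4)"
```

```text
clock: 4.8
tcp_pos: [0.4774, 0.0545, 0.0143]
orientation: [-0.706, 0.706, -0.046, 0.046]
wrist_force: [-1.2, -0.5, 0.3]
finger_gap: 0.0303
clk 4.80 tcp [477.4  54.5  14.3] zang 82.5 tilt [ 6.e-04 -1.e+00 -1.e-04] xy-j [-0.053  0.28  -0.5    0.789 -0.     0.077] gap 30.3 F [-1.2 -0.5  0.3]
shift [-0.2  1.3 -0. ] spin(cw+) 0.1
```

```bash
python3 -c "
from h import *
cv2.imwrite('pics/w2.png',env.read_camera('wrist'));d=env.read_camera('side');cv2.imwrite('pics/s2.png',cv2.resize(d[180:340,220:430],None,fx=3.5,fy=3.5))"
```

```text
(no output)
```

View pics/w2.png

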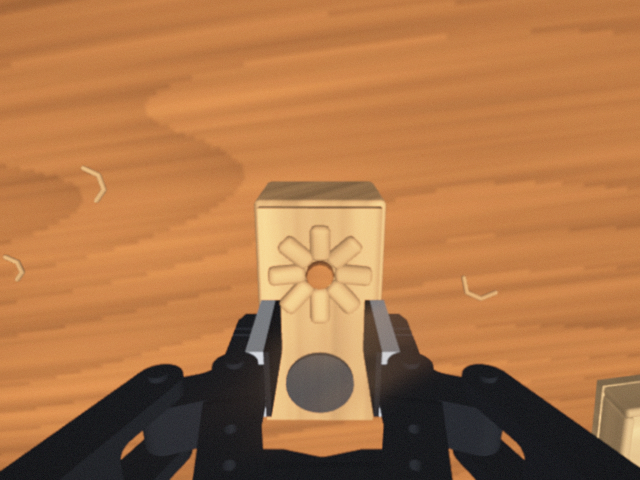

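View pics/s2.png

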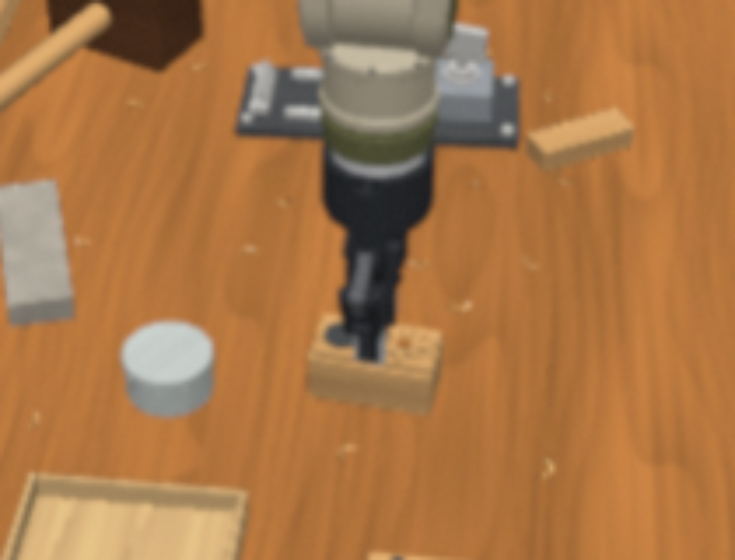

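Run:
```python
from h import *
s=env.get_state();c=cam('wrist',s);R=rot(s['orientation']);p=s['tcp_pos']
W=lambda t:p+R@(np.array(t)/1000)
for g in (15,23):
  for y in (0,-19,-30):
    print(g,y,proj(c,[W((-11,y,-g)),W((11,y,-g)),W((-11,y,g)),W((11,y,g))]).round(0).tolist())
print('blk top now if centred',proj(c,[W((a,-30,b)) for a in(-45,45) for b in(-23,23)]).round(0).tolist())
print(plane(c,[(257,203),(384,203),(375,419),(268,419)],.044))
```

```text
15 0 [[286.0, 264.0], [287.0, 311.0], [357.0, 264.0], [356.0, 311.0]]
15 -19 [[282.0, 282.0], [283.0, 333.0], [361.0, 282.0], [359.0, 333.0]]
15 -30 [[279.0, 294.0], [281.0, 348.0], [363.0, 294.0], [361.0, 348.0]]
23 0 [[267.0, 264.0], [269.0, 311.0], [376.0, 264.0], [374.0, 311.0]]
23 -19 [[261.0, 282.0], [263.0, 333.0], [382.0, 282.0], [379.0, 333.0]]
23 -30 [[256.0, 294.0], [259.0, 348.0], [386.0, 294.0], [383.0, 348.0]]
blk top now if centred [[252.0, 201.0], [390.0, 200.0], [263.0, 423.0], [379.0, 423.0]]
[[0.4307424  0.03915977 0.044     ]
 [0.43626614 0.08108537 0.044     ]
 [0.52295901 0.07003434 0.044     ]
 [0.51742708 0.02795159 0.044     ]]
```

```bash
python3 -m inch '[[[0,0,0,0],[0,0,0,0]]]' 20 50; python3 -c "
from h import *
goal(477.2,54.5,13,82.4)
cv2.imwrite('pics/w3.png',env.read_camera('wrist'))"
```

```text
clock: 5.1
tcp_pos: [0.4777, 0.0545, 0.0145]
orientation: [-0.706, 0.706, -0.046, 0.046]
wrist_force: [-0.2, -0.1, 4.5]
finger_gap: 0.0203
clk 5.10 tcp [477.7  54.5  14.5] zang 82.5 tilt [ 0.001 -1.     0.   ] xy-j [-0.054  0.28  -0.5    0.789 -0.     0.077] gap 20.3 F [-0.2 -0.1  4.5]
shift [-0.5  1.5 -0.1] spin(cw+) 0.1
```

View pics/w3.png

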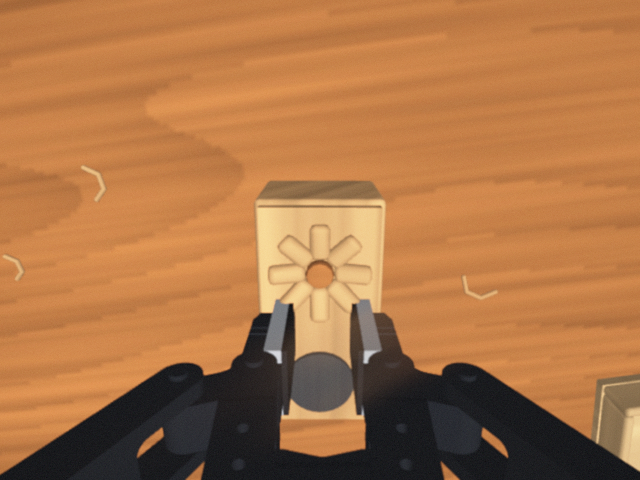

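Run:
```python
from h import *
m=env.camera_model('wrist');K=np.array([[m['fx'],0,m['cx']],[0,m['fy'],m['cy']],[0,0,1]])
M=np.linalg.inv(np.array(m['mount']))
def pt(t): return proj((K,np.array(m['distortion']),M[:3,:3],M[:3,3]),np.array(t)/1000.)[0].round(0).tolist()
for g in (42.5,15,10):
  for x in (-11,0,11):
    print(g,x,[(y,pt((x,y,-g))) for y in (5,0,-13,-19,-26,-36)])
```

```text
42.5 -11 [(5, [223.0, 260.0]), (0, [221.0, 264.0]), (-13, [213.0, 276.0]), (-19, [210.0, 282.0]), (-26, [205.0, 290.0]), (-36, [197.0, 301.0])]
42.5 0 [(5, [225.0, 284.0]), (0, [223.0, 288.0]), (-13, [215.0, 301.0]), (-19, [212.0, 308.0]), (-26, [207.0, 317.0]), (-36, [200.0, 330.0])]
42.5 11 [(5, [227.0, 306.0]), (0, [224.0, 311.0]), (-13, [218.0, 326.0]), (-19, [214.0, 333.0]), (-26, [210.0, 342.0]), (-36, [203.0, 357.0])]
15 -11 [(5, [287.0, 260.0]), (0, [286.0, 264.0]), (-13, [283.0, 276.0]), (-19, [282.0, 282.0]), (-26, [280.0, 290.0]), (-36, [277.0, 302.0])]
15 0 [(5, [287.0, 284.0]), (0, [286.0, 288.0]), (-13, [284.0, 302.0]), (-19, [282.0, 308.0]), (-26, [281.0, 317.0]), (-36, [278.0, 330.0])]
15 11 [(5, [288.0, 306.0]), (0, [287.0, 311.0]), (-13, [285.0, 326.0]), (-19, [283.0, 333.0]), (-26, [282.0, 343.0]), (-36, [279.0, 357.0])]
10 -11 [(5, [298.0, 260.0]), (0, [297.0, 264.0]), (-13, [296.0, 276.0]), (-19, [295.0, 282.0]), (-26, [294.0, 290.0]), (-36, [292.0, 302.0])]
10 0 [(5, [299.0, 284.0]), (0, [298.0, 288.0]), (-13, [296.0, 302.0]), (-19, [295.0, 308.0]), (-26, [294.0, 317.0]), (-36, [292.0, 330.0])]
10 11 [(5, [299.0, 306.0]), (0, [298.0, 311.0]), (-13, [297.0, 326.0]), (-19, [296.0, 333.0]), (-26, [295.0, 343.0]), (-36, [293.0, 357.0])]
```

```bash
python3 -m inch '[[[0,-6,0,0],[0,-6,0,0],[0,-6,0,0],[0,-6,0,0],[0,-6,0,0]]]' 85.4 50;  python3 -m inch '[[[0,12,0,0],[0,20,0,0],[0,26,0,0],[0,26,0,0],[0,26,0,0]]]';python3 -c "
from h import *
goal(477.2,54.5,-20,82.4)
cv2.imwrite('pics/w4.png',env.read_camera('wrist'))
d=env.read_camera('side');cv2.imwrite('pics/s4.png',cv2.resize(d[220:320,260:400],None,fx=5,fy=5))"
```

```text
clock: 5.65
tcp_pos: [0.477, 0.0545, 0.0198]
orientation: [-0.706, 0.706, -0.046, 0.046]
wrist_force: [-0.2, -0.1, -0.7]
finger_gap: 0.0854
clock: 6.15
tcp_pos: [0.4769, 0.0545, -0.0064]
orientation: [-0.706, 0.706, -0.046, 0.046]
wrist_force: [0.7, -0.0, 0.9]
finger_gap: 0.0853
clk 6.15 tcp [476.9  54.5  -6.4] zang 82.5 tilt [-8.e-04 -1.e+00 -2.e-04] xy-j [-0.054  0.307 -0.525  0.739 -0.     0.077] gap 85.3 F [ 0.7 -0.   0.9]
shift [ 0.3 13.6  0. ] spin(cw+) 0.1
```

View pics/w4.png

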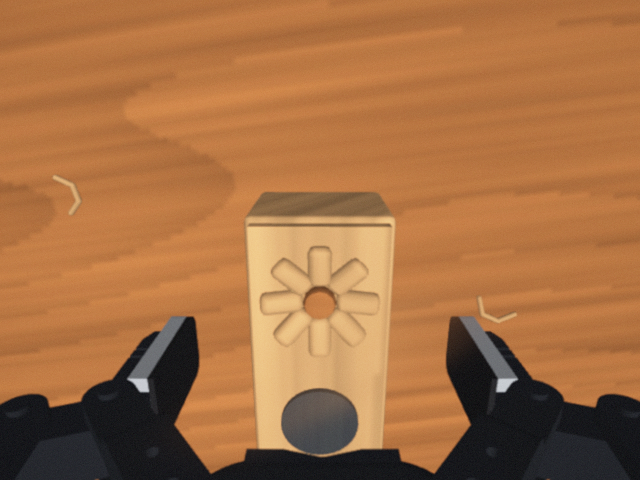

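View pics/s4.png

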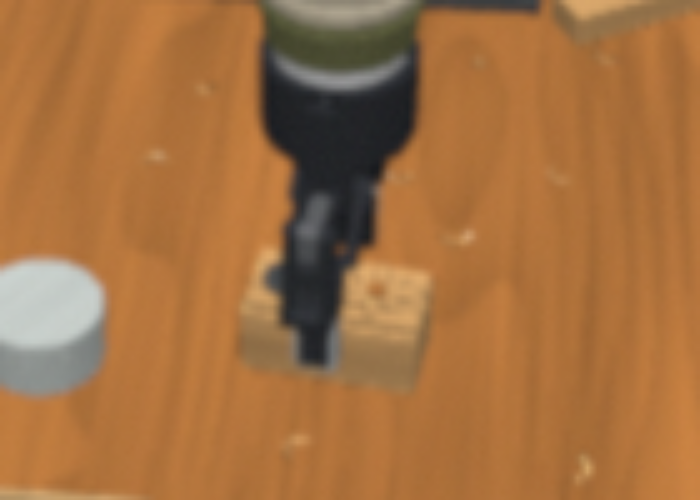

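Run:
```python
from h import *
D=cam('side')
o,d=ray(D,[(260+318.5/5-.5,220+366/5-.5)])
for y in (.097,.102,.108):
    l=(y-o[1])/d[0,1]; print((o+d[0]*l).round(4))
```

```text
[0.4833 0.097  0.0308]
[0.4828 0.102  0.0357]
[0.4823 0.108  0.0415]
```

```bash
python3 -m inch '[[[0,5,0,0],[0,10,0,0],[0,10,0,0]]]'; python3 -m inch '[[[0,0,0,0],[0,0,0,0],[0,0,0,0],[0,0,0,0],[0,0,0,0]]]' 30 50; python3 -c "
from h import *
goal(477.2,54.5,-16,82.4)
cv2.imwrite('pics/w5.png',env.read_camera('wrist'))
d=env.read_camera('side');cv2.imwrite('pics/s5.png',cv2.resize(d[220:320,260:400],None,fx=5,fy=5))"
```

```text
clock: 6.55
tcp_pos: [0.4766, 0.0545, -0.0167]
orientation: [-0.706, 0.706, -0.046, 0.046]
wrist_force: [-0.5, 0.6, 0.8]
finger_gap: 0.0853
clock: 7.05
tcp_pos: [0.4777, 0.0545, -0.0156]
orientation: [-0.706, 0.706, -0.046, 0.046]
wrist_force: [0.1, 0.1, 2.8]
finger_gap: 0.0448
clk 7.05 tcp [477.7  54.5 -15.6] zang 82.5 tilt [ 0.001 -1.    -0.   ] xy-j [-0.054  0.32  -0.535  0.715 -0.     0.077] gap 44.8 F [0.1 0.1 2.8]
shift [-0.5  0.4 -0.1] spin(cw+) 0.1
```

View pics/w5.png

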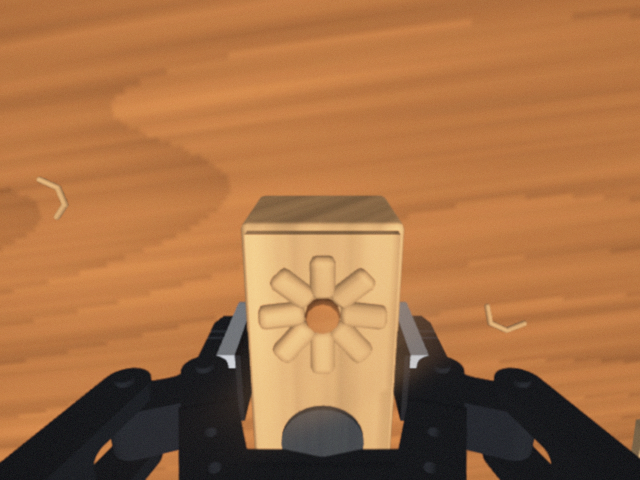

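View pics/s5.png

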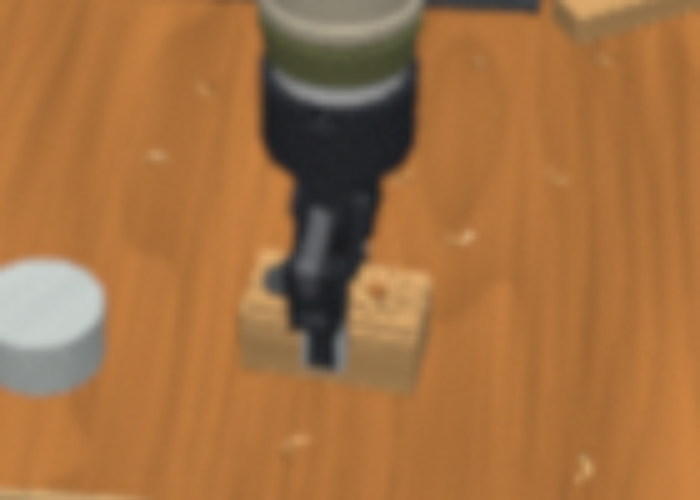

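```bash
python3 -m inch '[[[0,-30,0,0],[0,-80,0,0],[0,-130,0,0],[0,-180,0,0],[0,-215,0,0],[0,-215,0,0]]]';  python3 -c "
from h import *
goal(622,-289,200,92.2)"
```

```text
clock: 7.75
tcp_pos: [0.4803, 0.0544, 0.2042]
orientation: [0.706, -0.706, 0.043, -0.049]
wrist_force: [0.2, -0.1, -1.1]
finger_gap: 0.0452
clk 7.75 tcp [480.3  54.4 204.2] zang 82.5 tilt [ 9.3e-03 -1.0e+00  6.0e-04] xy-j [-0.053  0.127 -0.19   1.244 -0.     0.077] gap 45.2 F [ 0.2 -0.1 -1.1]
shift [ 185.     5.7 -322.1] spin(cw+) -9.7
```

```bash
python3 -m inch '[[[184,4,-322,-8],[184,4,-322,-9.7],[184,4,-322,-9.7],[184,4,-322,-9.7],[184,4,-322,-9.7],[184,4,-322,-9.7],[184,4,-322,-9.7],[184,4,-322,-9.7],[184,4,-322,-9.7],[184,4,-322,-9.7]]]'; python3 -m inch '[[[0,0,0,0],[0,0,0,0],[0,0,0,0]]]'; python3 -c "
from h import *
goal(622,-289,200,92.2)
s=env.get_state();cv2.imwrite('pics/w6.png',env.read_camera('wrist'));np.save('w6.npy',s,allow_pickle=True)
"
```

```text
clock: 8.75
tcp_pos: [0.6169, -0.2886, 0.1926]
orientation: [0.708, -0.706, -0.012, 0.014]
wrist_force: [-0.0, 1.1, -1.5]
finger_gap: 0.045
clock: 9.05
tcp_pos: [0.6178, -0.2874, 0.1956]
orientation: [-0.707, 0.707, 0.014, -0.014]
wrist_force: [-0.4, -0.0, 0.6]
finger_gap: 0.0456
clk 9.05 tcp [ 617.8 -287.4  195.6] zang 92.3 tilt [ 4.e-04 -1.e+00 -3.e-04] xy-j [-0.553  0.533  0.36   1.397 -0.    -0.593] gap 45.6 F [-0.4 -0.   0.6]
shift [ 4.1 -4.4 -1.7] spin(cw+) 0.1
```

View pics/w6.png

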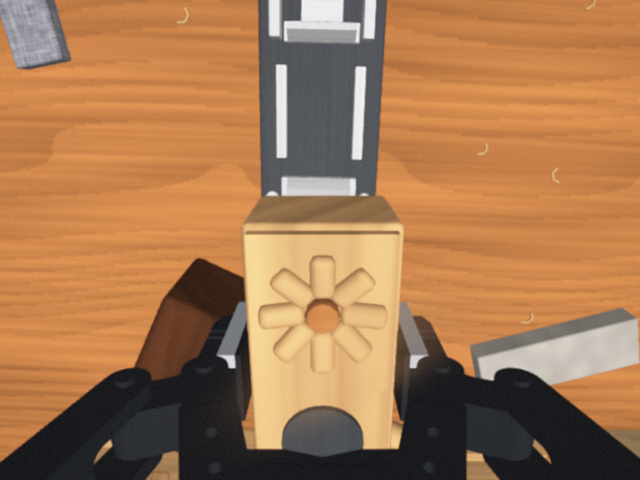

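```bash
python3 -c "
import cv2
d=cv2.imread('pics/w6.png');cv2.imwrite('pics/w6c.png',cv2.resize(d[0:205,245:400],None,fx=2.9,fy=2.9,interpolation=cv2.INTER_CUBIC))"
```

```text
(no output)
```

View pics/w6c.png

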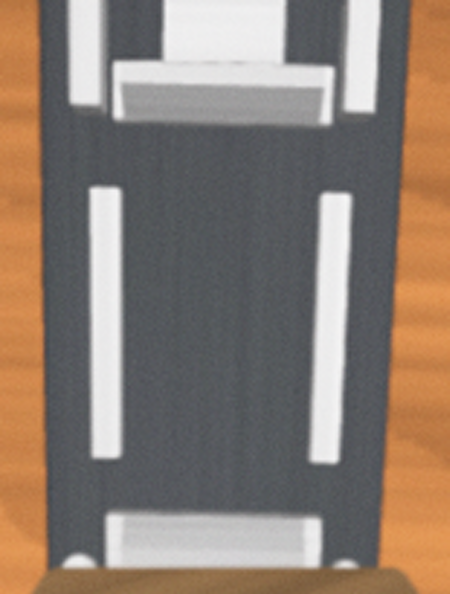

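Run:
```python
from h import *
s=np.load('w6.npy',allow_pickle=True).item();c=cam('wrist',s)
f=lambda p:(np.array(p,float)+.5)/2.9-.5+[245,0]
P=plane(c,f([(121,187),(122,458),(321,193),(310,462),(90,187),(92,458),(352,193),(340,463)]),.020)[:,:2]*1000
print(P.round(1)); 
for a in (0,2,4,6): print(np.degrees(np.arctan2(*(P[a+1]-P[a])[::-1])).round(2))
print('mean',P.mean(0))
Q=plane(c,f([(108,514),(320,516),(113,123),(331,125)]),.012)[:,:2]*1000
print(Q.round(1),Q[:2].mean(0),Q[2:].mean(0))
```

```text
[[ 514.4 -318.3]
 [ 584.1 -316.8]
 [ 513.8 -266.5]
 [ 583.2 -265.3]
 [ 514.7 -326.3]
 [ 584.4 -325.1]
 [ 513.4 -258.4]
 [ 583.1 -257. ]]
1.2
1.0
1.03
1.17
mean [ 548.87467891 -291.70725606]
[[ 601.  -321.2]
 [ 599.2 -260.9]
 [ 498.  -321.3]
 [ 496.2 -264.3]] [ 600.10746634 -291.05342998] [ 497.11637021 -292.81258162]
```

```bash
python3 -c "
from h import *
goal(549.5,-291.7,25,91.1)"
```

```text
clk 9.10 tcp [ 617.8 -287.6  195.6] zang 92.3 tilt [ 4.e-04 -1.e+00 -4.e-04] xy-j [-0.553  0.533  0.36   1.397 -0.    -0.594] gap 45.4 F [-0.4 -0.4 -1.3]
shift [-68.5 170.6  -1.3] spin(cw+) 1.2
```

```bash
python3 -m inch '[[[-40,20,-1.3,1.2],[-68.5,50,-1.3,1.2],[-68.5,95,-1.3,1.2],[-68.5,135,-1.3,1.2],[-68.5,160,-1.3,1.2],[-68.5,170,-1.3,1.2],[-68.5,170,-1.3,1.2],[-68.5,170,-1.3,1.2]]]'; python3 -c "
from h import *
goal(549.5,-291.7,-3,91.1)
s=env.get_state();cv2.imwrite('pics/w7.png',env.read_camera('wrist'));np.save('w7.npy',s,allow_pickle=True)
d=env.read_camera('side');cv2.imwrite('pics/s7.png',cv2.resize(d[130:250,260:400],None,fx=5,fy=5))"
```

```text
clock: 9.9
tcp_pos: [0.5505, -0.2931, 0.0266]
orientation: [-0.707, 0.708, 0.007, -0.006]
wrist_force: [0.4, 0.3, -0.5]
finger_gap: 0.0451
clk 9.90 tcp [ 550.5 -293.1   26.6] zang 91.1 tilt [ 0.0019 -1.     -0.0015] xy-j [-0.618  0.506 -0.111  0.951 -0.    -0.636] gap 45.1 F [ 0.4  0.3 -0.5]
shift [-1.  29.6  1.5] spin(cw+) -0.0
```

View pics/w7.png

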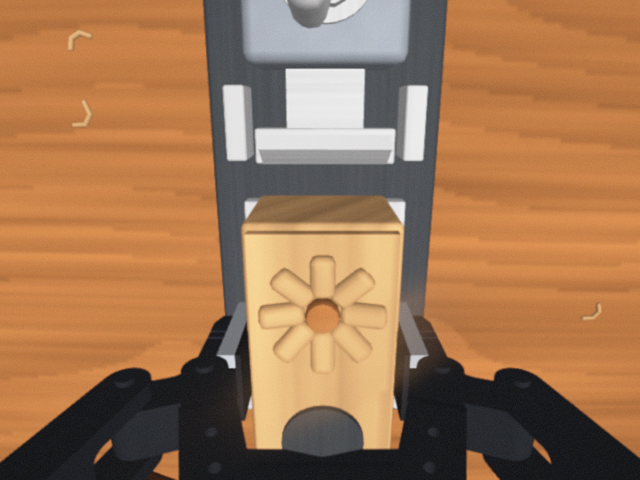

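View pics/s7.png

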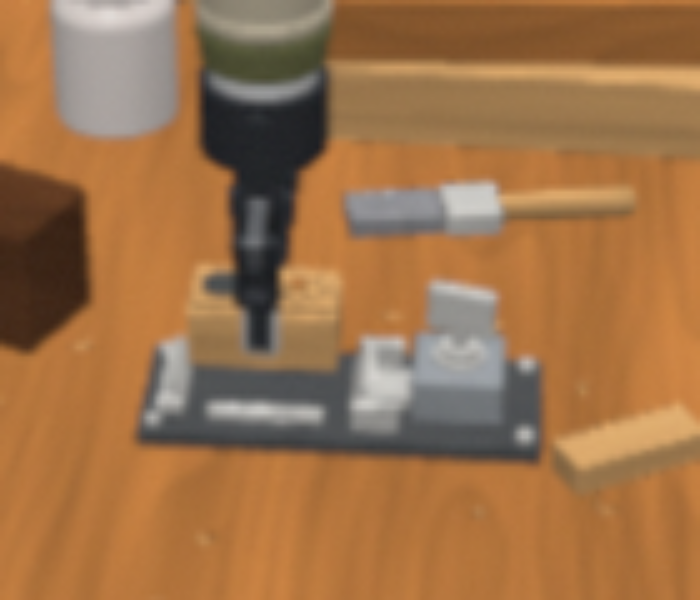

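Run:
```python
from h import *
goal(549.5,-291.7,-3,91.1)
s=np.load('w7.npy',allow_pickle=True).item();c=cam('wrist',s)
P=plane(c,[(256,130),(394,130)],.034)*1000;print(P.round(1),P.mean(0))
P=plane(c,[(244,225),(403,225)],s['tcp_pos'][2]+.0156+.044)*1000;print(P.round(1),P.mean(0))
```

```text
clk 10.00 tcp [ 550.9 -293.5   27.2] zang 91.0 tilt [ 0.003  -1.     -0.0023] xy-j [-0.618  0.505 -0.111  0.951 -0.    -0.636] gap 45.1 F [ 0.1  0.5 -1.7]
shift [-1.5 30.2  1.9] spin(cw+) -0.1
[[ 484.4 -318.4   34. ]
 [ 483.5 -267.6   34. ]] [ 483.94680492 -292.98940679   34.        ]
[[ 506.  -314.4   86.2]
 [ 505.2 -272.    86.2]] [ 505.60805391 -293.20766678   86.21534858]
```

```bash
python3 -m inch '[[[-1.5,6,1,0],[-1.5,14,1,0],[-1.5,22,1,0],[-1.5,27,1,0],[-1.5,27,1,0],[-1.5,27,1,0]]]'; python3 -c "
from h import *
goal(549.5,-291.7,-3,91.1)"
```

```text
clock: 10.6
tcp_pos: [0.5477, -0.2916, -0.0023]
orientation: [0.707, -0.707, -0.006, 0.007]
wrist_force: [0.2, 0.2, -0.6]
finger_gap: 0.0453
clk 10.60 tcp [ 547.7 -291.6   -2.3] zang 91.0 tilt [-6.e-04 -1.e+00  3.e-04] xy-j [-0.618  0.53  -0.15   0.891 -0.    -0.636] gap 45.3 F [ 0.2  0.2 -0.6]
shift [ 1.8  0.7 -0.2] spin(cw+) -0.1
```

```bash
python3 -m inch '[[[0,1,0,0],[0,1,0,0],[0,1,0,0]]]'; python3 -m inch '[[[0,1,0,0],[0,1,0,0],[0,1,0,0],[0,1,0,0]]]' 70; python3 -c "
from h import *
goal(549.5,-291.7,-3,91.1)"; python3 -m inch '[[[0,-30,0,0],[0,-80,0,0],[0,-130,0,0],[0,-180,0,0],[0,-200,0,0],[0,-200,0,0],[0,-200,0,0]]]' 85; python3 -c "
from h import *
goal(422,272,180,90)
s=env.get_state();cv2.imwrite('pics/w8.png',env.read_camera('wrist'));np.save('w8.npy',s,allow_pickle=True)"
```

```text
clock: 10.9
tcp_pos: [0.5479, -0.2917, -0.0029]
orientation: [-0.707, 0.707, 0.006, -0.006]
wrist_force: [0.1, 0.1, -0.7]
finger_gap: 0.0452
clock: 11.3
tcp_pos: [0.5479, -0.2917, -0.0038]
orientation: [-0.707, 0.707, 0.006, -0.006]
wrist_force: [0.4, -0.9, 0.1]
finger_gap: 0.0701
clk 11.30 tcp [ 547.9 -291.7   -3.8] zang 91.0 tilt [ 2.e-04 -1.e+00 -2.e-04] xy-j [-0.618  0.532 -0.152  0.887 -0.    -0.636] gap 70.1 F [ 0.4 -0.9  0.1]
shift [ 1.6 -0.8 -0. ] spin(cw+) -0.1
clock: 12.0
tcp_pos: [0.548, -0.2917, 0.1962]
orientation: [-0.707, 0.707, 0.007, -0.006]
wrist_force: [1.0, 0.5, -1.5]
finger_gap: 0.0848
clk 12.00 tcp [ 548.  -291.7  196.2] zang 91.0 tilt [ 7.e-04 -1.e+00 -6.e-04] xy-j [-0.618  0.405  0.161  1.326 -0.    -0.636] gap 84.8 F [ 1.   0.5 -1.5]
shift [-115.9   15.8  565.9] spin(cw+) 1.0
```

View pics/w8.png

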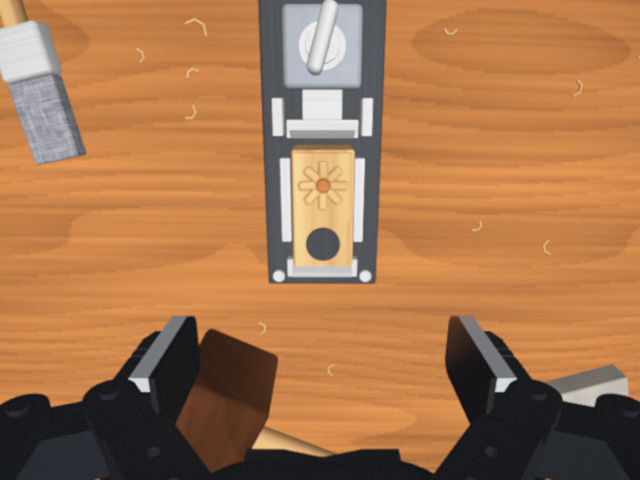

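```bash
python3 -m inch '[[[-116,8,566,3],[-116,8,566,3],[-116,8,566,3],[-116,8,566,3],[-116,8,566,3],[-116,8,566,3],[-116,8,566,3],[-116,8,566,3],[-116,8,566,3],[-116,8,566,3]]]'
python3 - <<'E'
from h import *
goal(422,272,180,88)
s=np.load('w8.npy',allow_pickle=True).item();c=cam('wrist',s)
P=plane(c,[(330,3),(316,70),(323,45)],.095)*1000;print(P.round(1))
print(plane(c,[(323,45)],.053)*1000)
E
```

```text
clock: 13.05
tcp_pos: [0.4366, 0.1977, 0.1871]
orientation: [-0.707, 0.707, -0.013, 0.011]
wrist_force: [0.7, -0.2, 0.1]
finger_gap: 0.0847
clk 13.05 tcp [436.6 197.7 187.1] zang 88.0 tilt [-0.0031 -1.     -0.0011] xy-j [ 0.258  0.138 -0.22   1.216 -0.     0.292] gap 84.7 F [ 0.7 -0.2  0.1]
shift [-17.2   7.1  73.7] spin(cw+) 0.0
[[ 416.7 -289.3   95. ]
 [ 453.  -296.8   95. ]
 [ 439.2 -292.9   95. ]]
[[ 434.04790555 -292.9584926    53.        ]]
```

```bash
python3 -m inch '[[[-15,7,60,0],[-15,7,70,0],[-15,7,70,0],[-15,7,70,0],[-15,7,70,0]]]'; python3 -c "
from h import *
goal(422,272,180,88)
s=env.get_state();cv2.imwrite('pics/w9.png',env.read_camera('wrist'));np.save('w9.npy',s,allow_pickle=True)"
```

```text
clock: 13.55
tcp_pos: [0.4258, 0.2656, 0.1812]
orientation: [-0.707, 0.707, -0.013, 0.012]
wrist_force: [0.5, -0.6, 0.3]
finger_gap: 0.0852
clk 13.55 tcp [425.8 265.6 181.2] zang 88.0 tilt [-0.0017 -1.     -0.0013] xy-j [ 0.398  0.182 -0.181  1.21  -0.     0.433] gap 85.2 F [ 0.5 -0.6  0.3]
shift [-4.   1.2  6.3] spin(cw+) -0.0
```

View pics/w9.png

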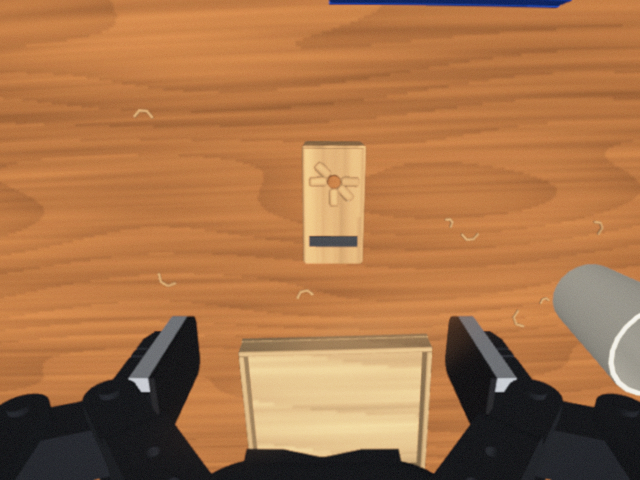

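```bash
python3 blk.py w9 285,135,385,280 .044
python3 - <<'E'
from h import *
s=np.load('w9.npy',allow_pickle=True).item();c=cam('wrist',s)
P=plane(c,[(304,147),(365,147),(362,263),(305,263),(333,241),(334,182)],.044).round(4)*1000
print(P,P[:4].mean(0))
print(plane(c,[(241,352),(431,348)],.024)*1000)
goal(P[:4].mean(0)[0],P[:4].mean(0)[1],-16,88)
E
```

```text
rect ((421.7157287597656, 273.8076477050781), (44.92689514160156, 88.25007629394531), 87.85075378417969)
[[378.3 254.6  44. ]
 [379.8 297.4  44. ]
 [466.6 294.5  44. ]
 [465.  251.2  44. ]
 [448.2 273.   44. ]
 [403.8 275.   44. ]] [422.425 274.425  44.   ]
[[553.17909609 190.26288482  24.        ]
 [555.13575263 355.62952341  24.        ]]
clk 13.60 tcp [426.1 265.4 181.5] zang 87.9 tilt [-1.2e-03 -1.0e+00 -9.0e-04] xy-j [ 0.397  0.182 -0.181  1.21  -0.     0.433] gap 85.2 F [0.8 0.7 0.1]
shift [ -3.7 197.5   9. ] spin(cw+) -0.1
```

```bash
python3 -m inch '[[[-3.7,20,8.8,0],[-3.7,60,8.8,0],[-3.7,105,8.8,0],[-3.7,150,8.8,0],[-3.7,180,8.8,0],[-3.7,195,8.8,0],[-3.7,195,8.8,0],[-3.7,195,8.8,0]]]'; python3 -c "
from h import *
goal(422.2,274.2,-16,87.9)"
```

```text
clock: 14.4
tcp_pos: [0.4233, 0.2748, -0.0126]
orientation: [-0.707, 0.707, -0.013, 0.013]
wrist_force: [0.9, 0.3, 0.1]
finger_gap: 0.085
clk 14.40 tcp [423.3 274.8 -12.6] zang 87.9 tilt [-1.e-04 -1.e+00 -2.e-04] xy-j [ 0.417  0.355 -0.472  0.744 -0.     0.453] gap 85.0 F [0.9 0.3 0.1]
shift [-1.1  3.4 -0.6] spin(cw+) 0.0
```

```bash
python3 -m inch '[[[-1,3,-0.6,0],[-1,3,-0.6,0],[-1,3,-0.6,0],[-1,3,-0.6,0],[-1,3,-0.6,0],[-1,3,-0.6,0],[-1,3,-0.6,0]]]' 30 50;  python3 -c "
from h import *
goal(422.2,274.2,-16,87.9)"; python3 -m inch '[[[0,-30,0,0],[0,-80,0,0],[0,-110,0,0],[0,-110,0,0]]]'; python3 -c "
from h import *
goal(627,273,90,89)"
```

```text
clock: 15.1
tcp_pos: [0.4226, 0.2754, -0.0149]
orientation: [0.707, -0.707, 0.011, -0.013]
wrist_force: [-0.0, -0.5, 6.5]
finger_gap: 0.045
clk 15.10 tcp [422.6 275.4 -14.9] zang 88.0 tilt [ 1.9e-03 -1.0e+00  4.0e-04] xy-j [ 0.419  0.356 -0.478  0.736 -0.     0.453] gap 45.0 F [-0.  -0.5  6.5]
shift [-0.3  1.1 -1.2] spin(cw+) 0.1
clock: 15.5
tcp_pos: [0.4249, 0.2767, 0.0988]
orientation: [0.708, -0.706, 0.009, -0.015]
wrist_force: [0.8, 0.9, -1.3]
finger_gap: 0.0449
clk 15.50 tcp [424.9 276.7  98.8] zang 88.1 tilt [ 0.0079 -1.      0.0038] xy-j [ 0.419  0.234 -0.326  1.002 -0.     0.453] gap 44.9 F [ 0.8  0.9 -1.3]
shift [202.   10.4   3.1] spin(cw+) -0.9
```

```bash
python3 -m inch '[[[50,0,0,0],[100,0,-2,-1],[150,0,-2,-1],[203,0,-3,-1],[203,0,-3,-1],[203,0,-3,-1],[203,0,-3,-1]]]'; python3 -c "
from h import *
goal(629,273,-9,89)
s=env.get_state();cv2.imwrite('pics/w10.png',env.read_camera('wrist'))"
```

```text
clock: 16.2
tcp_pos: [0.6226, 0.265, 0.0927]
orientation: [-0.707, 0.707, -0.007, 0.005]
wrist_force: [-1.0, 0.2, -0.8]
finger_gap: 0.0456
clk 16.20 tcp [622.6 265.   92.7] zang 89.1 tilt [-3.2e-03 -1.0e+00 -8.0e-04] xy-j [0.284 0.56  0.152 1.166 0.    0.3  ] gap 45.6 F [-1.   0.2 -0.8]
shift [  6.6 101.6   8.2] spin(cw+) 0.1
```

View pics/w10.png

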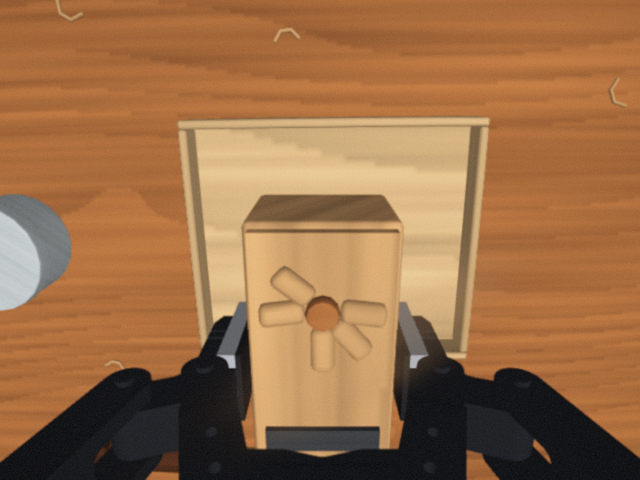

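```bash
python3 -m inch '[[[4,25,7,0],[4,55,7,0],[4,80,7,0],[4,94,7,0],[4,100,7,0],[4,101,7,0],[4,101,7,0],[4,101,7,0]]]'; python3 -c "
from h import *
goal(627,273,-10,89)"
```

```text
clock: 17.05
tcp_pos: [0.6297, 0.2724, -0.0053]
orientation: [0.707, -0.707, 0.005, -0.007]
wrist_force: [0.8, -0.6, -0.5]
finger_gap: 0.0454
clk 17.05 tcp [629.7 272.4  -5.3] zang 89.0 tilt [ 2.6e-03 -1.0e+00  7.0e-04] xy-j [ 0.291  0.643  0.043  0.969 -0.     0.308] gap 45.4 F [ 0.8 -0.6 -0.5]
shift [-2.8  4.7  0.6] spin(cw+) 0.0
```

```bash
python3 -m inch '[[[0,3,0,0],[0,4.5,0,0],[0,4.5,0,0],[0,4.5,0,0]]]'; python3 -m inch '[[[0,4.5,0,0],[0,4.5,0,0],[0,4.5,0,0],[0,4.5,0,0]]]' 70; python3 -m inch '[[[0,-30,0,0],[0,-80,0,0],[0,-130,0,0],[0,-180,0,0],[0,-200,0,0],[0,-200,0,0]]]'; python3 -c "
from h import *
goal(434.2,-293.4,180,78)
cv2.imwrite('pics/w11.png',env.read_camera('wrist'))"
```

```text
clock: 17.45
tcp_pos: [0.6296, 0.2722, -0.0098]
orientation: [0.707, -0.707, 0.005, -0.007]
wrist_force: [-1.4, -0.3, 5.2]
finger_gap: 0.0452
clock: 17.85
tcp_pos: [0.6285, 0.2719, -0.0162]
orientation: [-0.707, 0.707, -0.006, 0.006]
wrist_force: [-0.4, -0.6, -0.3]
finger_gap: 0.0702
clock: 18.45
tcp_pos: [0.6311, 0.2728, 0.1894]
orientation: [0.708, -0.706, 0.003, -0.009]
wrist_force: [0.4, -0.3, 0.4]
finger_gap: 0.0701
clk 18.45 tcp [631.1 272.8 189.4] zang 89.0 tilt [ 0.0084 -1.      0.0026] xy-j [ 0.291  0.539  0.354  1.378 -0.     0.308] gap 70.1 F [ 0.4 -0.3  0.4]
shift [-187.4    6.4 -569.5] spin(cw+) 11.0
```

View pics/w11.png

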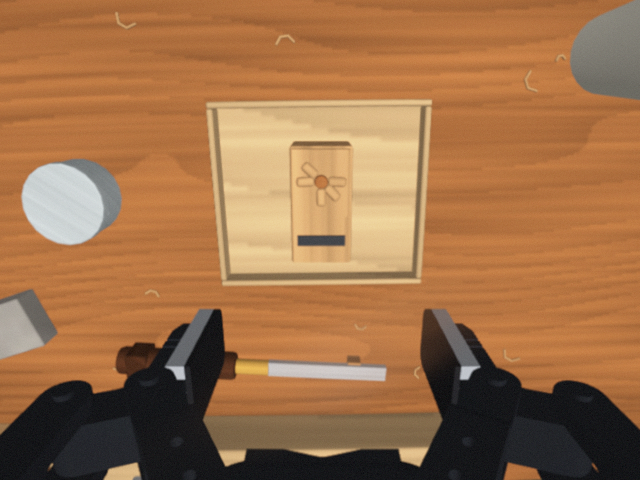

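```bash
python3 -m inch '[[[-187,6,-569,8],[-187,6,-569,11],[-187,6,-569,11],[-187,6,-569,11],[-187,6,-569,11],[-187,6,-569,11],[-187,6,-569,11],[-187,6,-569,11],[-187,6,-569,11],[-187,6,-569,11]]]' 60; python3 -c "
from h import *
goal(434.2,-293.4,180,78)"
```

```text
clock: 19.5
tcp_pos: [0.4624, -0.2012, 0.1771]
orientation: [0.704, -0.703, 0.075, -0.073]
wrist_force: [1.0, -0.8, 0.0]
finger_gap: 0.0599
clk 19.50 tcp [ 462.4 -201.2  177.1] zang 78.0 tilt [-0.0029 -1.      0.0011] xy-j [-0.57   0.189 -0.182  1.202  0.    -0.361] gap 59.9 F [ 1.  -0.8  0. ]
shift [ -8.5  -3.  -96. ] spin(cw+) 0.0
```

```bash
python3 -m inch '[[[-6,-3,-50,0],[-6,-3,-80,0],[-6,-3,-80,0],[-6,-3,-80,0],[-6,-3,-80,0],[-6,-3,-80,0]]]' 60; python3 -c "
from h import *
goal(434.2,-293.4,180,78)
s=env.get_state();cv2.imwrite('pics/w12.png',env.read_camera('wrist'));np.save('w12.npy',s,allow_pickle=True)"
```

```text
clock: 20.1
tcp_pos: [0.4421, -0.2758, 0.1815]
orientation: [0.704, -0.703, 0.073, -0.073]
wrist_force: [-0.1, 0.4, 0.1]
finger_gap: 0.0598
clk 20.10 tcp [ 442.1 -275.8  181.5] zang 78.1 tilt [-1.e-03 -1.e+00  7.e-04] xy-j [-0.712  0.218 -0.136  1.219  0.    -0.505] gap 59.8 F [-0.1  0.4  0.1]
shift [ -4.1   1.5 -18.8] spin(cw+) 0.1
```

View pics/w12.png

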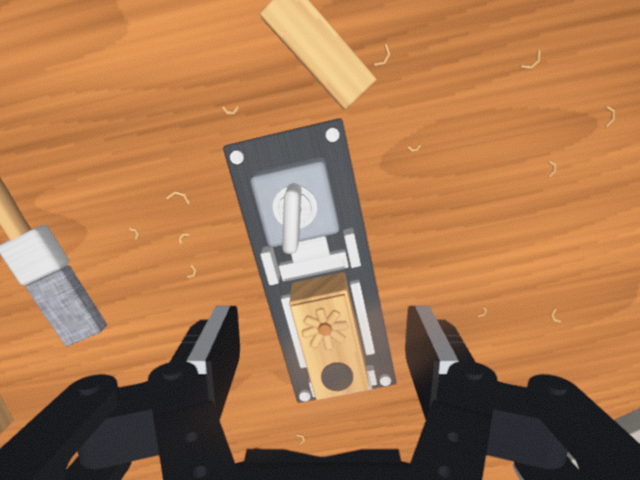

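```bash
python3 -c "
import cv2
d=cv2.imread('pics/w12.png');cv2.imwrite('pics/w12c.png',cv2.resize(d[160:280,240:360],None,fx=5,fy=5,interpolation=cv2.INTER_CUBIC))"
```

```text
(no output)
```

View pics/w12c.png

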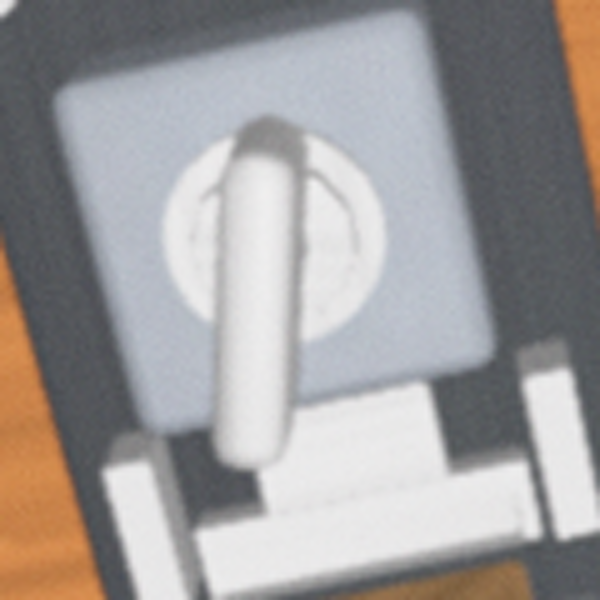

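Run:
```python
from h import *
s=np.load('w12.npy',allow_pickle=True).item();c=cam('wrist',s)
f=lambda p:(np.array(p,float)+.5)/5-.5+[240,160]
P=plane(c,f([(265,152),(252,467)]),.095)*1000;d=P[1]-P[0];print(P.round(1),P.mean(0),np.degrees(np.arctan2(d[1],d[0])),np.linalg.norm(d))
print(plane(c,f([(274,234)]),.053)*1000)
```

```text
[[ 412.9 -287.3   95. ]
 [ 451.8 -298.    95. ]] [ 432.33935316 -292.68515356   95.        ] -15.393003030910267 40.30256601699597
[[ 431.95341611 -293.23861323   53.        ]]
```

```bash
python3 -c "
from h import *
goal(433,-293.2,33,74.6)"
```

```text
clk 20.15 tcp [ 442.2 -275.9  181.8] zang 78.1 tilt [-6.e-04 -1.e+00  4.e-04] xy-j [-0.712  0.218 -0.135  1.219  0.    -0.505] gap 60.2 F [ 0.2 -0.7  0.6]
shift [ -5.4 148.8 -18.9] spin(cw+) 3.5
```

```bash
python3 -m inch '[[[-5.4,20,-18.9,3.5],[-5.4,60,-18.9,3.5],[-5.4,85,-18.9,3.5],[-5.4,85,-18.9,3.5],[-5.4,85,-18.9,3.5],[-5.4,85,-18.9,3.5]]]' 50; python3 -c "
from h import *
goal(433,-293.2,33,74.6)
s=env.get_state();cv2.imwrite('pics/w13.png',env.read_camera('wrist'));np.save('w13.npy',s,allow_pickle=True)"
```

```text
clock: 20.75
tcp_pos: [0.4341, -0.2951, 0.0989]
orientation: [-0.7, 0.701, -0.094, 0.096]
wrist_force: [0.2, 0.5, 1.0]
finger_gap: 0.05
clk 20.75 tcp [ 434.1 -295.1   98.9] zang 74.6 tilt [ 0.0026 -1.     -0.0014] xy-j [-0.75   0.271 -0.276  1.021 -0.    -0.481] gap 50.0 F [0.2 0.5 1. ]
shift [-1.7 65.9  1.6] spin(cw+) -0.0
```

View pics/w13.png

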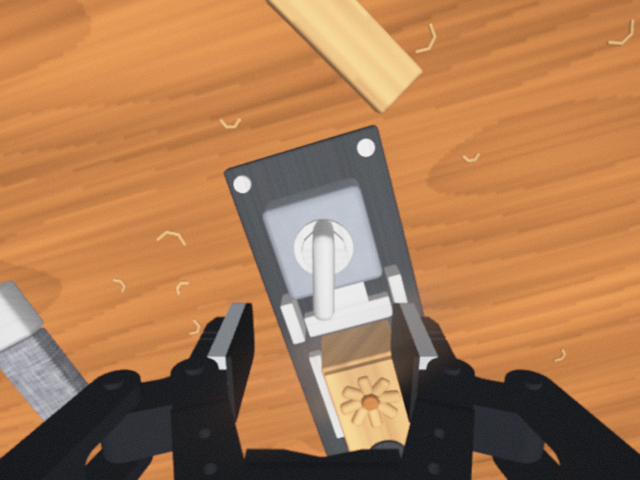

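```bash
python3 -m inch '[[[-1,20,1,0],[-1,40,1,0],[-1,56,1,0],[-1,64,1,0],[-1,64,1,0],[-1,64,1,0]]]' 50; python3 -c "
from h import *
goal(433,-293.2,33,74.6)
cv2.imwrite('pics/w14.png',env.read_camera('wrist'))
d=env.read_camera('side');cv2.imwrite('pics/s14.png',cv2.resize(d[130:240,270:410],None,fx=5,fy=5))"
```

```text
clock: 21.4
tcp_pos: [0.4328, -0.294, 0.0342]
orientation: [-0.7, 0.701, -0.095, 0.096]
wrist_force: [0.2, -0.0, 0.3]
finger_gap: 0.0501
clk 21.40 tcp [ 432.8 -294.    34.2] zang 74.5 tilt [ 1.5e-03 -1.0e+00 -8.0e-04] xy-j [-0.75   0.329 -0.372  0.869 -0.    -0.48 ] gap 50.1 F [ 0.2 -0.   0.3]
shift [-0.   1.2  0.8] spin(cw+) -0.1
```

View pics/w14.png

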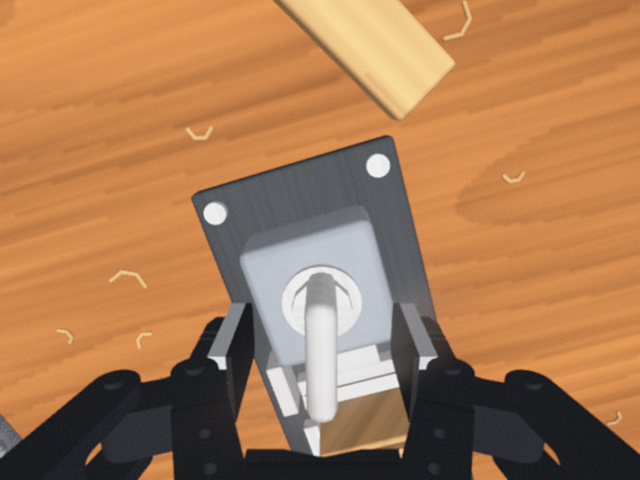

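View pics/s14.png

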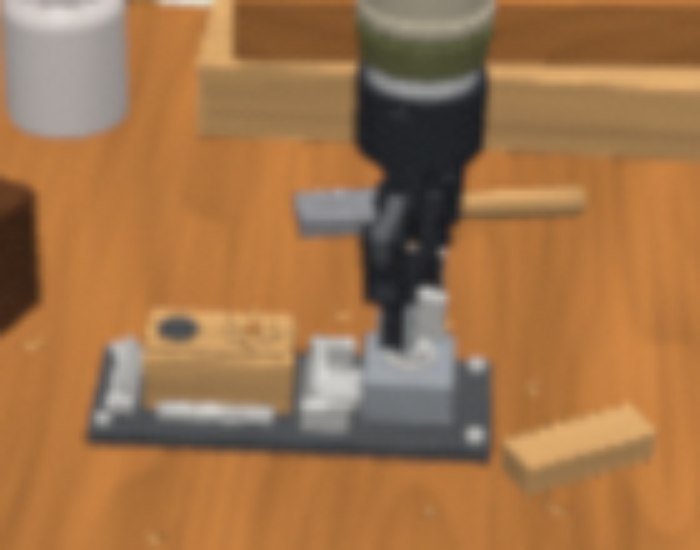

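```bash
python3 -m inch '[[[0,0,0.5,0],[0,0,0.5,0],[0,0,0.5,0],[0,0,0.5,0],[0,0,0.5,0],[0,0,0.5,0],[0,0,0.5,0]]]' 0 60; python3 -c "
from h import *
goal(433,-293.2,33,74.6);print(env.get_state()['ft_torque'])"; python3 -m inch '[[[0,0,0,6],[0,0,0,12],[0,0,0,18],[0,0,0,24],[0,0,0,30],[0,0,0,30]]]'; python3 -c "
from h import *
goal(433,-293.2,33,74.6);print(env.get_state()['ft_torque'])
cv2.imwrite('pics/w15.png',env.read_camera('wrist'))"
```

```text
clock: 22.2
tcp_pos: [0.4322, -0.2941, 0.0337]
orientation: [-0.7, 0.701, -0.095, 0.095]
wrist_force: [-4.2, -4.3, 4.5]
finger_gap: 0.0092
clk 22.20 tcp [ 432.2 -294.1   33.7] zang 74.5 tilt [ 6.0e-04 -1.0e+00 -2.1e-03] xy-j [-0.75   0.329 -0.373  0.868 -0.002 -0.479] gap 9.2 F [-4.2 -4.3  4.5]
shift [0.5 0.7 1. ] spin(cw+) -0.1
[-0.71375126  0.62375802  0.03949865]
clock: 22.8
tcp_pos: [0.4324, -0.2938, 0.0337]
orientation: [-0.652, 0.653, -0.273, 0.274]
wrist_force: [-3.9, -3.4, 5.2]
finger_gap: 0.0094
clk 22.80 tcp [ 432.4 -293.8   33.7] zang 44.5 tilt [ 1.5e-03 -1.0e+00 -9.0e-04] xy-j [-0.75   0.329 -0.373  0.868 -0.001  0.045] gap 9.4 F [-3.9 -3.4  5.2]
shift [-0.   0.7  0.8] spin(cw+) -30.1
[-0.64599434  0.54815848 -0.06837693]
```

View pics/w15.png

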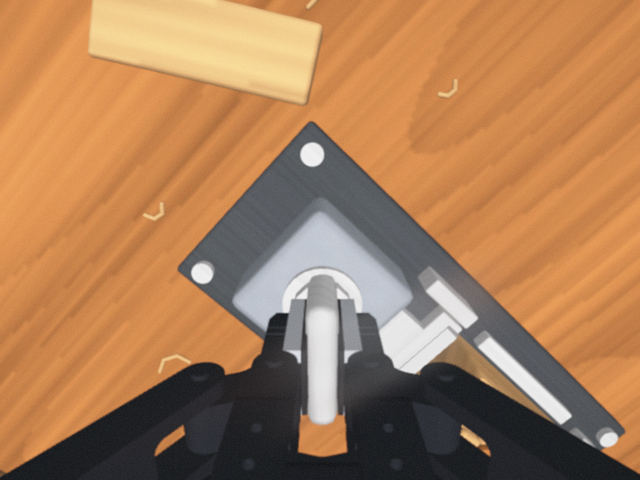

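```bash
python3 -m inch '[[[0,0,0,8],[0,0,0,16],[0,0,0,24],[0,0,0,32],[0,0,0,40],[0,0,0,48],[0,0,0,56],[0,0,0,64],[0,0,0,72],[0,0,0,80]]]'; python3 -m inch '[[[0,0,0,6],[0,0,0,12],[0,0,0,18],[0,0,0,22],[0,0,0,22]]]'; python3 -c "
from h import *
goal(433,-293.2,33,74.6);print(env.get_state()['ft_torque'])
cv2.imwrite('pics/w16.png',env.read_camera('wrist'))"
```

```text
clock: 23.85
tcp_pos: [0.4332, -0.2938, 0.0337]
orientation: [-0.323, 0.323, -0.628, 0.63]
wrist_force: [-1.1, -2.5, 3.0]
finger_gap: 0.0088
clock: 24.35
tcp_pos: [0.4333, -0.294, 0.0337]
orientation: [-0.199, 0.198, -0.678, 0.679]
wrist_force: [0.2, -3.9, 3.5]
finger_gap: 0.0087
clk 24.35 tcp [ 433.3 -294.    33.7] zang -57.4 tilt [-5.0e-04 -1.0e+00  2.6e-03] xy-j [-0.749  0.329 -0.373  0.867 -0.     1.823] gap 8.7 F [ 0.2 -3.9  3.5]
shift [-0.2  0.6 -0.8] spin(cw+) 48.0
[-0.87566806 -0.04212439 -0.05680841]
```

View pics/w16.png

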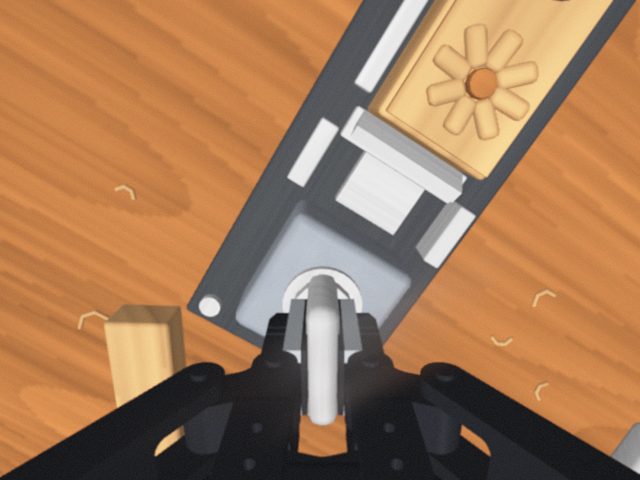

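```bash
cat > st.py <<'E'
from h import *
s=env.get_state();R=rot(s['orientation'])
print('clk %.2f zang %.2f j6 %.4f tau6 %.3f gap %.2f'%(s['clock'],np.degrees(np.arctan2(R[1,2],R[0,2])),s['joint_pos'][5],s['tau'][5],s['finger_gap']*1000),'F',s['wrist_force'].round(1),'M',s['ft_torque'].round(3))
E
python3 st.py
python3 -m inch '[[[0,0,0,3],[0,0,0,6],[0,0,0,6]]]'>/dev/null; python3 st.py
python3 -m inch '[[[0,0,0,3],[0,0,0,4],[0,0,0,4]]]'>/dev/null; python3 st.py
python3 -m inch '[[[0,0,0,2],[0,0,0,2]]]'>/dev/null; python3 st.py
python3 -m inch '[[[0,0,0,2],[0,0,0,2]]]'>/dev/null; python3 st.py
```

```text
clk 24.40 zang -57.29 j6 1.8213 tau6 0.070 gap 8.98 F [-0.1 -4.8  3.9] M [-0.996 -0.041 -0.074]
clk 24.70 zang -63.36 j6 1.9272 tau6 0.206 gap 9.34 F [ 0.1 -4.   3.3] M [-1.047 -0.067 -0.026]
clk 25.00 zang -67.32 j6 1.9963 tau6 0.039 gap 9.15 F [-0.1 -5.6  2.8] M [-1.039 -0.107 -0.087]
clk 25.20 zang -69.34 j6 2.0315 tau6 0.098 gap 9.07 F [ 1.2 -4.7  4.1] M [-1.041 -0.07  -0.075]
clk 25.40 zang -71.19 j6 2.0641 tau6 1.292 gap 9.01 F [ 0.9 -5.2  4.4] M [-1.164  0.117  1.064]
```

```bash
python3 -m inch '[[[0,0,0,0],[0,0,0,0]]]'>/dev/null; python3 st.py
python3 -c "
from h import *
cv2.imwrite('pics/w17.png',env.read_camera('wrist'))"
python3 -m inch '[[[0,0,0,-6],[0,0,0,-14],[0,0,0,-22],[0,0,0,-30],[0,0,0,-38],[0,0,0,-46],[0,0,0,-54],[0,0,0,-62],[0,0,0,-70],[0,0,0,-78]]]' ; python3 -m inch '[[[0,0,0,-6],[0,0,0,-12],[0,0,0,-13],[0,0,0,-13],[0,0,0,-13]]]';python3 st.py
python3 -c "
from h import *
goal(433,-293.2,33,20.5)
s=env.get_state();cv2.imwrite('pics/w18.png',env.read_camera('wrist'));np.save('w18.npy',s,allow_pickle=True)
cv2.imwrite('pics/s18.png',cv2.resize(env.read_camera('side')[130:240,270:410],None,fx=5,fy=5))"
```

```text
clk 25.60 zang -71.15 j6 2.0635 tau6 1.068 gap 9.08 F [ 0.4 -5.5  4.3] M [-1.136  0.084  1.053]
clock: 26.65
tcp_pos: [0.4328, -0.2937, 0.0337]
orientation: [-0.53, 0.53, -0.468, 0.469]
wrist_force: [-1.1, -4.8, 5.6]
finger_gap: 0.0092
clock: 27.15
tcp_pos: [0.4326, -0.2937, 0.0337]
orientation: [-0.578, 0.578, -0.407, 0.408]
wrist_force: [-1.0, -3.9, 4.8]
finger_gap: 0.0092
clk 27.15 zang 19.71 j6 0.4772 tau6 0.074 gap 9.18 F [-1.  -3.9  4.8] M [-0.872  0.262  0.097]
clk 27.15 tcp [ 432.6 -293.7   33.7] zang 19.7 tilt [ 1.6e-03 -1.0e+00  2.0e-04] xy-j [-0.75   0.329 -0.373  0.868 -0.001  0.477] gap 9.2 F [-1.  -3.9  4.8]
shift [-0.3  0.7  0.5] spin(cw+) -0.8
```

View pics/w18.png

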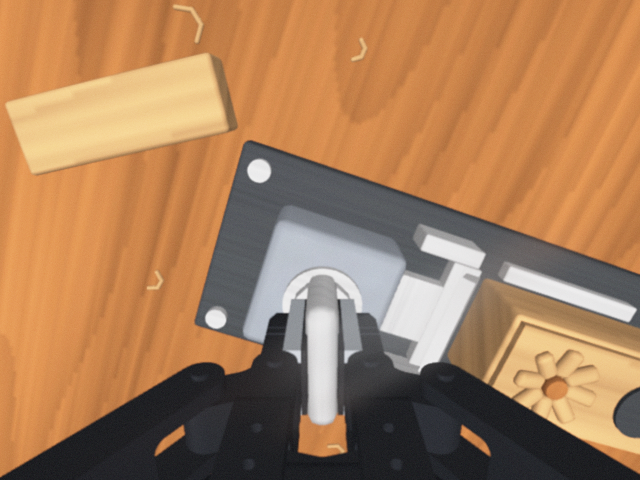

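View pics/w17.png

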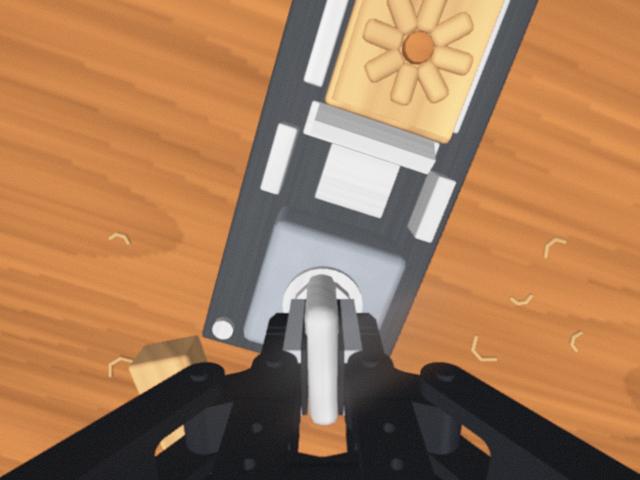

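View pics/s18.png

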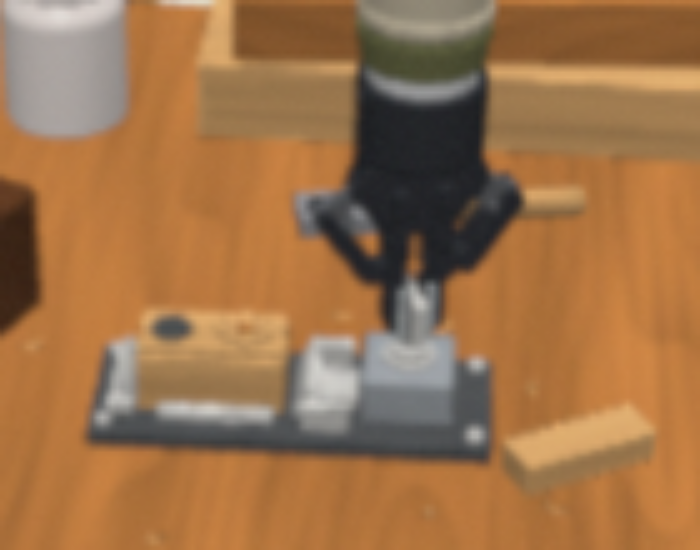

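Run:
```python
from h import *
cv2.imwrite('pics/scene19.png',env.read_camera('scene'))
```

```text
(no output)
```

View pics/scene19.png

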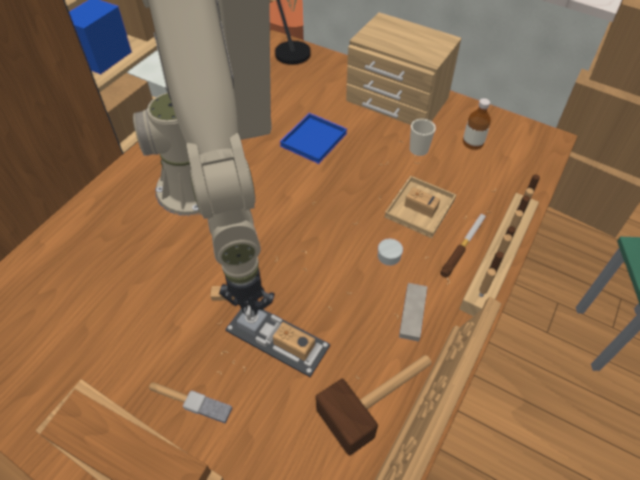

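The scene view shows the round-tag block in the nest at (294,340), the bar-tag block in the plywood tray at (422,200), and the bystanders where they started. I'm handing in.

```bash
python3 st.py; python3 -c "
from workcell import env
print(env.hand_in())"
```

```text
clk 27.30 zang 19.71 j6 0.4772 tau6 0.078 gap 9.25 F [-1.3 -4.6  6.3] M [-0.821  0.22   0.065]
the job is handed in; nothing more can be done
None
```

The job is done and handed in at 27.3 s of the 70 s. No verdict came back.

- **Blocks:** The round-tag block lies in the nest between the ridges. The bar-tag block lies flat in the plywood tray. I did these in the order asked.
- **Thumbscrew:** I turned it clockwise until the torque jumped from about 0 to 1.06 N m, at or just past a tool angle of −69.3°; the hard stop was expected at −69.3°. I then backed it off to 19.7°, about 89–90° from where it seated. That puts the screw at about 1.24 rad against a target of 1.23. The gripper still holds the wing (gap 9.2 mm, wrist force about 8 N).
- **Bystanders:** In the last scene picture none of them has visibly moved.

**Disagreements:**
- **Fingertips:** They sit about 27 mm farther back than the described TCP, so my first grasp of the round-tag block closed above it (4.5 N, block not moved). I gripped about 30 mm lower from then on.
- **Nest length:** From the wrist camera the nest measured about 103 mm at the start, against about 101 mm expected. It did not affect the fit.
- **Screw angle:** The final angle comes from the tool angle and the wrist-camera line of the fixture. I did not measure the wing directly at the end.

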